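Take the spacer out of a guitar and press its soundboard

TASK

The glue is in, so lift the orange spacer block off the jack inside the guitar, out through the soundhole, and stand it upright on the middle of the round cork pad before you press anything. Then press the soundboard: turn all three blue bolt knobs clockwise to their end stops and stand every brass weight from the red bin upright in the rimmed plywood tray on the guitar, in either order. Leave the black rubber feet in the bin and do not disturb the other things on the bench.

Things in the scene. Friction and masses are not known exactly. Their poses are not given: they have to be found in the camera images.
- guitar: Fixed acoustic guitar body, no neck, flat on its back: pale top, dark sides, 462 mm long, 330 wide at the lower bout, 100 high. Origin on the bench under the soundhole's centre; z up, tail to its -y (310 mm), neck end to +y. The round soundhole in its top is 110 mm across, the top 6 mm thick; hollow within 80 mm of the hole's axis. Held rigidly.
- jack_top (a point): Centre of the top of the jack inside the guitar, a round metal pedestal 68 mm across, straight below the soundhole, its top 45 mm above the bench.
- spacer: Loose orange block, 42 mm (its x) by 24 mm (its y) by 44 mm high, 0.12 kg, standing upright on the jack with its top 11 mm below the outer face of the guitar's top. Origin at the centre of its underside. Its yaw and its place on the jack vary.
- rest_pad: Fixed round cork pad on the bench, 90 mm across, 6 mm thick; origin at the centre of its underside.
- press_tray (a point): Centre of the inner floor of the plywood tray fixed on the guitar's lower bout. Floor 106 mm above the bench; inside 140 mm along its x and 115 mm along its y (axes parallel to the guitar's); its rim stands 8 mm above the floor.
- bin: Fixed red bin, 156 mm (its x) by 230 mm (its y) by 28 mm high, walls and floor 4 mm, with 2 compartments along x by 3 along y (centres at x +-38 mm, y 0 and +-75.5 mm). Origin at the centre of its underside.
- weight0: Loose brass weight, about 0.25 kg: a base 40 mm across and 24 mm high with an upright grip stem, 14 mm across, from 24 to 54 mm height. Origin at the centre of its underside, z along the stem. Stands in one of the bin's compartments, or is absent (two to four are there).
- weight1: Loose brass weight, about 0.25 kg: a base 40 mm across and 24 mm high with an upright grip stem, 14 mm across, from 24 to 54 mm height. Origin at the centre of its underside, z along the stem. Stands in one of the bin's compartments, or is absent (two to four are there).
- weight2: Loose brass weight, about 0.25 kg: a base 40 mm across and 24 mm high with an upright grip stem, 14 mm across, from 24 to 54 mm height. Origin at the centre of its underside, z along the stem. Stands in one of the bin's compartments, or is absent (two to four are there).
- weight3: Loose brass weight, about 0.25 kg: a base 40 mm across and 24 mm high with an upright grip stem, 14 mm across, from 24 to 54 mm height. Origin at the centre of its underside, z along the stem. Stands in one of the bin's compartments, or is absent (two to four are there).
- foot0: Loose black rubber foot, 30 mm across, 22 mm high, in one of the bin's compartments; stays in the bin. Origin at the centre of its underside.
- foot1: Loose black rubber foot, 30 mm across, 22 mm high, in one of the bin's compartments; stays in the bin. Origin at the centre of its underside.
- knob_a (a joint): Angle of the knob, rad: starts at 0 to 0.4, grows clockwise seen from above, end stop (fully home) at 2.4. Turns with light friction (0.06 N m) and stays where it is left.
- knob_a_grip (a point): Blue bolt knob on the guitar's top, 118 mm to the -x side of the tray's centre, in the guitar's axes. This point: on its axis, at grip height, 37 mm above the guitar's top. Grip: a bar 42 mm long (along this point's x, which turns with the knob), 14 mm thick and 32 mm high, reaching 7 mm above this point, on a disc 44 mm across that ends 23 mm below it.
- knob_b (a joint): Angle of the knob, rad: starts at 0 to 0.4, grows clockwise seen from above, end stop (fully home) at 2.4. Turns with light friction (0.06 N m) and stays where it is left.
- knob_b_grip (a point): Blue bolt knob on the guitar's top, 118 mm to the +x side of the tray's centre, in the guitar's axes. This point: on its axis, at grip height, 37 mm above the guitar's top. Grip: a bar 42 mm long (along this point's x, which turns with the knob), 14 mm thick and 32 mm high, reaching 7 mm above this point, on a disc 44 mm across that ends 23 mm below it.
- knob_c (a joint): Angle of the knob, rad: starts at 0 to 0.4, grows clockwise seen from above, end stop (fully home) at 2.4. Turns with light friction (0.06 N m) and stays where it is left.
- knob_c_grip (a point): Blue bolt knob on the guitar's top, 99 mm to the tail (-y) side of the tray's centre, in the guitar's axes. This point: on its axis, at grip height, 37 mm above the guitar's top. Grip: a bar 42 mm long (along this point's x, which turns with the knob), 14 mm thick and 32 mm high, reaching 7 mm above this point, on a disc 44 mm across that ends 23 mm below it.
- glue: Yellow glue bottle, a loose bystander on the bench; origin at the centre of its underside.
- driver: Screwdriver with yellow handle, a loose bystander on the bench; origin at the centre of its underside.
- spanner: Steel spanner, a loose bystander on the bench; origin at the centre of its underside.
- pliers: Red-handled pliers, a loose bystander on the bench; origin at the centre of its underside.
- tuner: Small black clip-on tuner, a loose bystander on the bench; origin at the centre of its underside.

How it is judged:
By the outcome, as a careful person would: the job done as asked, in the order asked, and still so for the second after the job is handed in, with the robot touching nothing.
Of weight0, weight1, weight2, weight3 only 2 to 4 are there at a start; the rules pass over those that are not, and their reading is None.
At some moment in a run one of weight0, weight1, weight2, weight3 may be knocked a few centimetres aside while the robot is not near it.
It also fails if it takes over 210 s, if anything falls off the work surface, if the arm or the gripper's body presses on something with over 40 N, if the wrist force passes 120 N, or if a joint passes its speed limit or range.

ROBOT

A 6-joint arm with a two-finger parallel gripper is mounted at the origin on the work surface. World frame = base frame: x ahead of the robot, y to its left, z up, the work surface at z = 0. Lengths are in m, angles in rad, forces in N, time in s.
With the tool pointing down it reaches from about 0.35 to 0.975 m from the base axis. Payload 4.9 kg.
Tool frame: the origin (TCP) lies midway between the tips of the shut fingers; the grasp point (between the pads) lies 19 mm behind it; z points along the fingers, y is the line along which they close (so a half turn about z gives the same grasp; the last joint's range is limited). The gripper opens to 85 mm and grips with 20 to 120 N. Pads are 22 mm wide; open, the fingers measure 114 mm over their backs; the gripper's body (76 mm by 85 mm) begins 54 mm behind the grasp point. The pads swing forward as they close: fully open they stand 13 mm farther back than shut.
Start: joints at [1.002, 0.053, 1.613, -0, 1.476, -0.119], TCP at [0.272, 0.563, 0.197] pointing down, gripper open.
Joint ranges: [-3.01, 3.01], [-1.01, 2.22], [0.06, 2.58], [-1.02, 4.17], [0.09, 2.62], [-3.14, 3.14]. Speed limits (rad/s): [2.57, 2.57, 3.14, 3.14, 3.14, 3.14].

INTERFACE

Orientations are given as a rotation vector (axis times angle).
In Python, from station import ctrl, optics, job gives the robot as it stands.
- The arm moves only by the shell command python3 -m jog 'ROWS' [OPENING] [FORCE]. ROWS is JSON, a list of rows, each a list of 2 entries, a list of its own where there are three numbers: the shift along the tool's x, y, z in m, then the turn, a rotation vector about the tool's x, y, z in rad. A call has 1 to 5 rows; each row is the pose to reach, as a shift and turn from the pose commanded when the call began, along the tool's axes at that moment; what a row does not reach only later rows make up. A row lasts 1/10 s, in which the tool goes at most 50 mm and 8.59 degrees, less where a joint would pass 70% of its speed; a pose out of reach is approached as far as the arm can. A call with a gripper value outside its range is refused whole. OPENING is the opening, from 0 (shut) to 1 (fully open), set as the call begins (- or left out, the last holds). The fingers move at their own pace and stop on an object; FORCE is the grip in N (left out, the last holds). Time passes only in rows, so rows that repeat a pose let the fingers close. It gives the time, the measured TCP pose, the force, the opening and the grip force at its end, in the units of the state.
- ctrl.get_obs(): the state, without advancing time (a new reading comes with each control period).
- optics.get_image(name): name is "scene" or "top" or "wrist"; returns a dict with "image" (480x640x3 uint8, blue, green, red), "fx", "fy", "cx", "cy" (pixels), "D" ([k1, k2, p1, p2, k3] as OpenCV has them; the pictures are not rectified), "rvec" (rotation vector, rad) and "tvec" (3), from world to camera coordinates, as OpenCV has them; the wrist camera has in their place "mount" (4x4, takes a point from camera to tool coordinates, whose origin is the TCP and whose axes are the flange's). Camera axes: x right, y down, z forward; pixel columns grow to the right and rows downward; lengths in m; the calibration is good to about 2 mm. A picture is of the moment at which its call begins: read the wrist's pose just before it. There is no depth.
- job.finish_job(): hands the job in; it is judged then, once.
The state is a dict: "t": time; "q": joint angles; "dq": joint speeds; "effort": joint torques, N m; "tool_pos": TCP position; "tool_rot": TCP orientation; "contact_force": force on the tool from outside, world axes, zero at the start; "wrist_torque": the same for the moment, N m; "opening": finger opening in m; "grip_force": force on a finger pad.
Only numpy, scipy, OpenCV 4.12 (cv2) and the standard library are available. Lean on these libraries where they do the work, as an engineer would, in place of code of your own. Each camera call takes 0.05 s, during which the arm holds its last target. There are 200 camera calls.

## Working session

There is one attempt and no reset: what is moved stays moved. The work goes in short steps, Python scripts to look and compute and a shell command to move; the robot and the scene stay as the last step left them, time stands still between calls to the robot, and variables do not carry over. Pictures are saved under pics/ and viewed, at most 14 in all, crops included, and the job is handed in when it is done.

```bash
ls; mkdir -p pics; python3 - <<'E'
from station import ctrl, optics
import cv2, json, numpy as np, pickle
o=ctrl.get_obs(); print({k:np.round(v,3).tolist() for k,v in o.items()})
d={}
for n in("scene","top","wrist"):
    o=ctrl.get_obs(); r=optics.get_image(n); r['obs']=o; d[n]=r
    cv2.imwrite(f"pics/{n}0.png",r["image"])
    print(n,{k:np.round(v,4).tolist() for k,v in r.items() if k not in("image","obs")})
pickle.dump(d,open("d0.pkl","wb"))
E
```

```text
pics
{'t': 0.0, 'q': [1.002, 0.053, 1.614, -0.0, 1.476, -0.119], 'dq': [0.001, 0.001, -0.001, -0.0, 0.001, -0.0], 'effort': [-0.002, -39.368, -37.017, -0.0, 0.007, -0.0], 'tool_pos': [0.271, 0.562, 0.195], 'tool_rot': [-0.7, -3.062, 0.003], 'contact_force': [0.372, 0.129, -0.344], 'wrist_torque': [0.01, -0.029, 0.005], 'grip_force': 0.0, 'opening': 0.086}
scene {'fx': 597.9067, 'fy': 597.9067, 'cx': 322.9432, 'cy': 234.6934, 'D': [-0.0125, 0.0, 0.0, 0.0, 0.0], 'rvec': [2.2128, 1.0574, -0.4289], 'tvec': [-0.2764, -0.2716, 1.6813]}
top {'fx': 450.5938, 'fy': 450.5938, 'cx': 315.8364, 'cy': 239.5409, 'D': [-0.101, 0.0, 0.0, 0.0, 0.0], 'rvec': [2.1541, -2.1266, 0.1207], 'tvec': [-0.0727, 0.5361, 1.0212]}
wrist {'fx': 410.4092, 'fy': 410.4092, 'cx': 318.5534, 'cy': 238.6039, 'D': [0.0314, 0.0, 0.0, 0.0, 0.0], 'mount': [[-0.0003, -0.9486, -0.3166, 0.0829], [1.0, -0.0003, -0.0002, 0.0004], [0.0001, -0.3166, 0.9486, -0.1774], [0.0, 0.0, 0.0, 1.0]]}
```

View pics/top0.png

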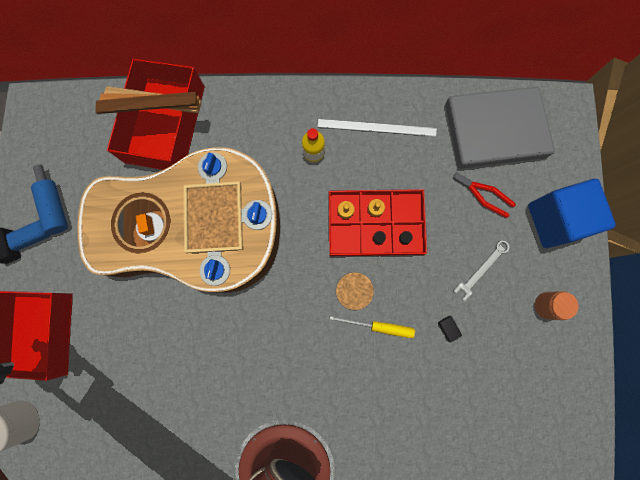

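View pics/scene0.png

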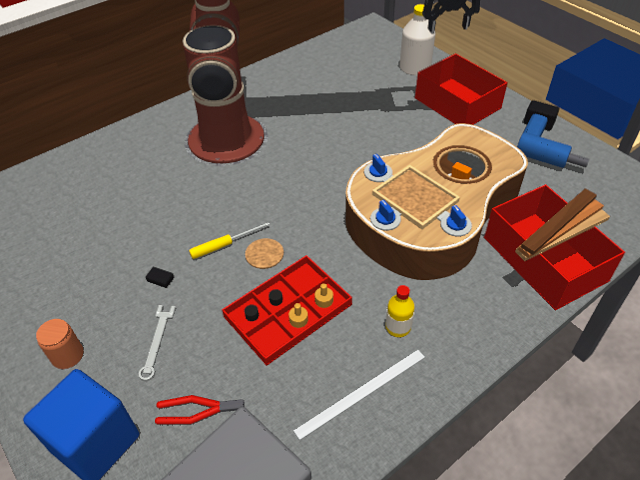

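The top picture shows the soundhole near (141,222), the knobs near (212,165), (257,214) and (215,269), two weights near (346,209) and (376,208), the feet near (379,238) and (405,238), and the pad at (354,291). I'll enlarge crops to read these more precisely.

```bash
cat > h.py <<'E'
import cv2, numpy as np, json
from scipy.spatial.transform import Rotation as R
def cam(r):
    K=np.array([[r['fx'],0,r['cx']],[0,r['fy'],r['cy']],[0,0,1.]]); D=np.array(r['D'],float)
    if 'mount' in r:
        o=r['obs']; T=np.eye(4); T[:3,:3]=R.from_rotvec(o['tool_rot']).as_matrix(); T[:3,3]=o['tool_pos']
        C=np.linalg.inv(T@np.array(r['mount'])); Rm,t=C[:3,:3],C[:3,3]
    else: Rm=R.from_rotvec(np.ravel(r['rvec'])).as_matrix(); t=np.ravel(r['tvec'])
    return K,D,Rm,t
def p2w(r,px,z):
    K,D,Rm,t=cam(r); u=cv2.undistortPoints(np.array(px,float).reshape(-1,1,2),K,D).reshape(-1,2)
    d=np.c_[u,np.ones(len(u))]@Rm; c=-Rm.T@t
    return c+d*((z-c[2])/d[:,2])[:,None]
def w2p(r,P):
    K,D,Rm,t=cam(r); return cv2.projectPoints(np.array(P,float).reshape(-1,1,3),cv2.Rodrigues(Rm)[0],t,K,D)[0].reshape(-1,2)
def snap(n,name):
    from station import ctrl,optics
    o=ctrl.get_obs(); r=optics.get_image(n); r['obs']=o; cv2.imwrite(f'pics/{name}.png',r['image']); return r
def move(target,yaw=None):
    "shift along tool axes (m) & turn about tool z needed for tool-down target with finger line (tool y) at world yaw"
    from station import ctrl
    o=ctrl.get_obs(); M=R.from_rotvec(o['tool_rot']); y=M.as_matrix()[:,1]; ya=np.arctan2(y[1],y[0])
    s=M.inv().apply(np.array(target)-o['tool_pos'])
    out=[np.round(s*1000,1).tolist()]
    if yaw is not None:
        d=(yaw-ya+np.pi/2)%np.pi-np.pi/2
        Mt=R.from_rotvec([0,0,ya+d])*R.from_matrix(np.array([[0,1,0],[1,0,0],[0,0,-1.]]))
        out.append(np.round((M.inv()*Mt).as_rotvec(),3).tolist())
    print('t',round(o['t'],2),'yaw',round(ya,3),'tool',np.round(o['tool_pos'],4),'q6',round(o['q'][5],2),'shift mm',*out)
E
python3 - <<'E'
import pickle,cv2,numpy as np
from h import *
d=pickle.load(open('d0.pkl','rb')); im=d['top']['image']
a=cv2.resize(im[145:295,75:285],(800,571),interpolation=cv2.INTER_CUBIC)
cv2.imwrite('pics/cg.png',a)
b=cv2.resize(im[180:320,325:435],None,fx=4.2,fy=4.2,interpolation=cv2.INTER_CUBIC)
cv2.imwrite('pics/cb.png',b)
E
```

```text
(no output)
```

View pics/cg.png

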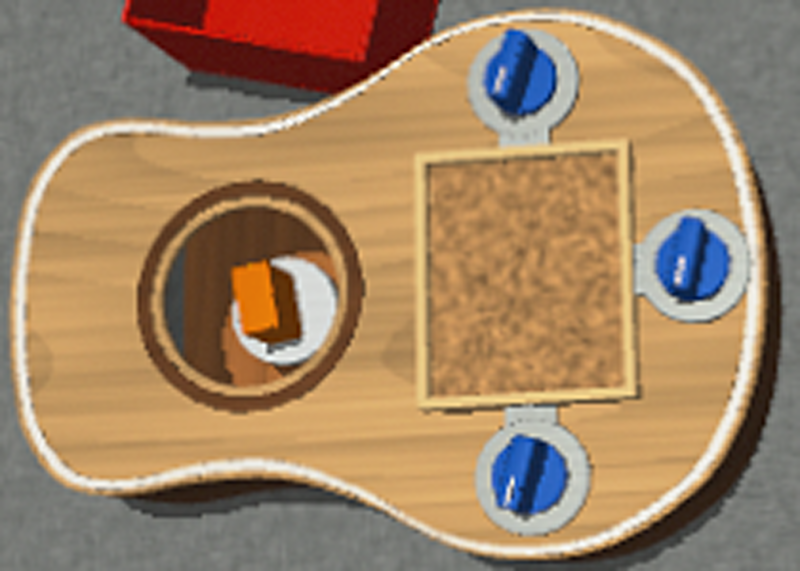

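View pics/cb.png

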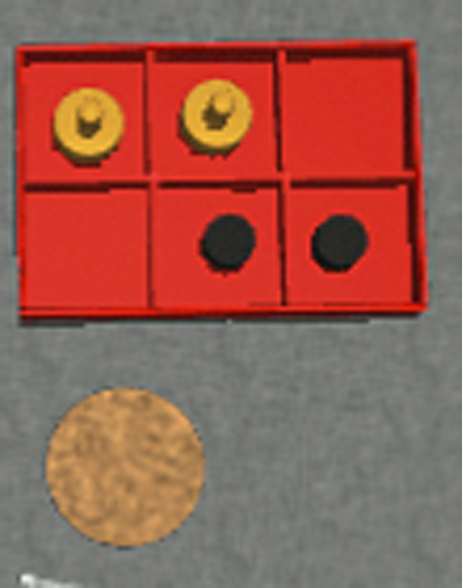

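View pics/wrist0.png

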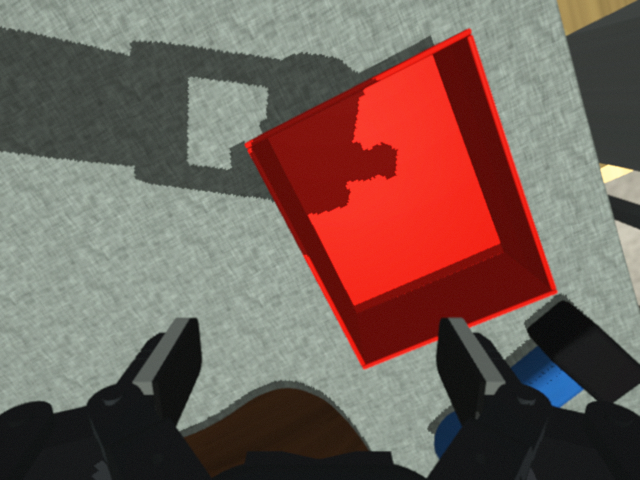

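The crops give readable corners for the tray, knobs, spacer, bin and pad; spacer top spans (231,268)–(278,328) in the guitar crop, and the weights' stems are near (89,110) and (219,104) in the bin crop. The wrist picture shows only a bystander bin. Now I'll turn these into positions and check them against the given sizes.

```bash
python3 - <<'E'
import pickle
from h import *
r=pickle.load(open('d0.pkl','rb'))['top']; np.set_printoptions(precision=4,suppress=True)
g=lambda p:np.array(p)*210/800+[75,145]-0.4
b=lambda p:np.array(p)/4.2+[325,180]-0.4
t=p2w(r,g([(415,155),(630,140),(637,397),(420,411)]),.114);print('tray rim',t[:,:2].tolist(),t.mean(0),[np.linalg.norm(t[i]-t[i-1]) for i in range(4)])
h=p2w(r,g([(152,297),(350,297),(251,197),(251,398)]),.1);print('hole',h.mean(0),np.ptp(h,0))
s=p2w(r,g([(231,268),(270,261),(278,328),(243,335)]),.089);print('spacer',s,s.mean(0),[np.linalg.norm(s[i]-s[i-1]) for i in range(4)])
k=p2w(r,g([(524,84),(690,263),(531,477)]),.1);print('knob grey disc',k)
w=p2w(r,b([(89,105),(219,99)]),.058);print('stem tops',w)
w=p2w(r,b([(88,124),(216,115)]),.028);print('w base tops',w)
p=p2w(r,b([(46,467),(204,467),(125,388),(125,547)]),.006);print('pad',p.mean(0),np.ptp(p,0))
B=p2w(r,b([(18,46),(414,42),(427,307),(20,317)]),.028);print('bin',B,B.mean(0),[np.linalg.norm(B[i]-B[i-1]) for i in range(4)])
move([h.mean(0)[0],h.mean(0)[1],0.3],np.arctan2(*(s[1]-s[0])[1::-1]))
E
```

```text
tray rim [[0.6458112506656335, 0.23112409389728245], [0.6551799792788555, 0.10322831415034589], [0.5040646214571237, 0.09326249409415205], [0.49433539736662035, 0.21943893043842388]] [0.5748 0.1618 0.114 ] [np.float64(0.15192589370388576), np.float64(0.1282384636250182), np.float64(0.15144361636920345), np.float64(0.12655098138672538)]
hole [0.5627 0.3315 0.1   ] [0.1215 0.123  0.    ]
spacer [[0.5821 0.3497 0.089 ]
 [0.5866 0.3255 0.089 ]
 [0.5457 0.3176 0.089 ]
 [0.5412 0.3392 0.089 ]] [0.5639 0.333  0.089 ] [np.float64(0.04220544666487273), np.float64(0.024657133232549748), np.float64(0.041595908367642355), np.float64(0.02203727883338789)]
knob grey disc [[0.6934 0.1717 0.1   ]
 [0.585  0.0676 0.1   ]
 [0.4583 0.1563 0.1   ]]
stem tops [[ 0.6165 -0.1346  0.058 ]
 [ 0.6206 -0.2064  0.058 ]]
w base tops [[ 0.612  -0.1354  0.028 ]
 [ 0.618  -0.208   0.028 ]]
pad [ 0.4191 -0.1584  0.006 ] [0.0896 0.0893 0.    ]
bin [[ 0.657  -0.0952  0.028 ]
 [ 0.662  -0.3219  0.028 ]
 [ 0.5097 -0.3262  0.028 ]
 [ 0.5015 -0.0979  0.028 ]] [ 0.5826 -0.2103  0.028 ] [np.float64(0.15550520158420814), np.float64(0.22668683275426071), np.float64(0.1524153947121425), np.float64(0.22837016829298004)]
t 0.15 yaw 1.121 tool [0.2714 0.5624 0.1956] q6 -0.12 shift mm [-362.6, -81.5, -104.3] [-0.001, -0.001, -0.63]
```

```bash
python3 -m jog '[[[-0.045,-0.010,-0.025],[0,0,-0.13]],[[-0.090,-0.020,-0.045],[0,0,-0.26]],[[-0.135,-0.030,-0.060],[0,0,-0.39]],[[-0.180,-0.040,-0.070],[0,0,-0.52]],[[-0.225,-0.050,-0.070],[0,0,-0.63]]]' 0.55 40
python3 -c "
from h import *
move([.563,.332,.26],1.754)"
```

```text
t: 0.65
tool_pos: [0.4546, 0.4191, 0.2689]
tool_rot: [-0.29, 3.125, 0.003]
contact_force: [0.6, 0.9, -1.0]
opening: 0.0466
grip_force: 0.0
t 0.65 yaw 1.756 tool [0.4546 0.4191 0.2689] q6 -1.13 shift mm [-90.5, -105.6, 9.1] [0.002, 0.003, 0.002]
```

```bash
python3 -m jog '[[[-0.030,-0.035,0.003],[0,0,0]],[[-0.060,-0.070,0.006],[0,0,0]],[[-0.090,-0.105,0.009],[0,0,0]],[[-0.090,-0.105,0.009],[0,0,0]],[[-0.090,-0.105,0.009],[0,0,0]]]'
python3 - <<'E'
from h import *
import pickle
r=snap('wrist','w1'); pickle.dump(r,open('w1.pkl','wb')); move([.564,.333,.13],1.754)
c=[(.5821,.3497,.089),(.5866,.3255,.089),(.5457,.3176,.089),(.5412,.3392,.089)]
print(w2p(r,c).round(0).tolist(), w2p(r,[(.6925,.1712,.1),(.5827,.063,.1),(.457,.1525,.1)]).round(0).tolist())
E
```

```text
t: 1.15
tool_pos: [0.5602, 0.332, 0.2567]
tool_rot: [0.279, -3.127, 0.0]
contact_force: [0.3, 0.4, 0.1]
opening: 0.047
grip_force: 0.0
t 1.2 yaw 1.751 tool [0.5596 0.3329 0.2571] q6 -1.33 shift mm [-4.5, -0.7, 127.1] [0.0, -0.001, -0.003]
[[333.0, 230.0], [305.0, 230.0], [303.0, 183.0], [329.0, 183.0]] [[117.0, 315.0], [-19.0, 174.0], [97.0, 25.0]]
```

View pics/w1.png

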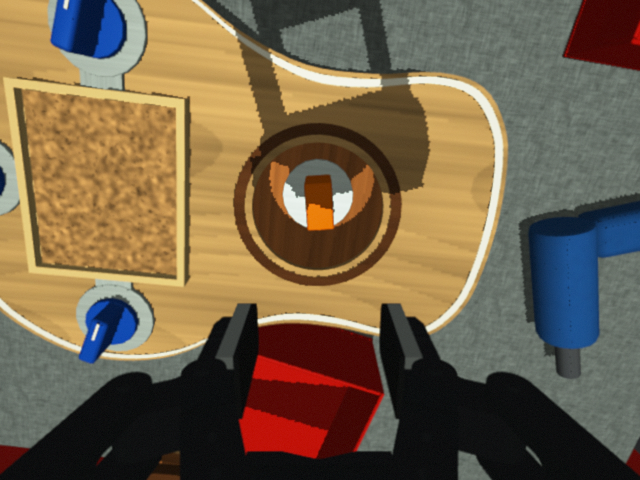

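The wrist view confirms the spacer: its top spans about (305,176)–(333,230), agreeing with the projected estimate. Next I'll descend and grip.

```bash
python3 -m jog '[[[-0.004,-0.001,0.045],[0,0,0]],[[-0.004,-0.001,0.090],[0,0,0]],[[-0.004,-0.001,0.120],[0,0,0]],[[-0.004,-0.001,0.140],[0,0,0]],[[-0.004,-0.001,0.150],[0,0,0]]]' 0.55
python3 -c "
from h import *
move([.564,.333,.057],1.754)"
```

```text
t: 1.7
tool_pos: [0.5614, 0.3333, 0.1048]
tool_rot: [0.286, -3.124, 0.002]
contact_force: [-0.4, -0.0, -0.2]
opening: 0.0468
grip_force: 0.0
t 1.7 yaw 1.753 tool [0.5614 0.3333 0.1048] q6 -1.33 shift mm [-2.8, -0.7, 47.8] [-0.001, -0.004, -0.001]
```

```bash
python3 -m jog '[[[0,0,0.020],[0,0,0]],[[0,0,0.035],[0,0,0]],[[0,0,0.046],[0,0,0]],[[0,0,0.049],[0,0,0]],[[0,0,0.049],[0,0,0]]]' 0.55
python3 -c "
from h import *
move([.564,.333,.057],1.754)"
```

```text
t: 2.2
tool_pos: [0.564, 0.3327, 0.0585]
tool_rot: [0.283, -3.129, 0.0]
contact_force: [-0.6, -0.5, 0.7]
opening: 0.0468
grip_force: 0.0
t 2.2 yaw 1.751 tool [0.564  0.3327 0.0585] q6 -1.33 shift mm [-0.1, 0.3, 1.5] [-0.0, -0.0, -0.003]
```

```bash
python3 -m jog '[[[0,0,0],[0,0,0]],[[0,0,0],[0,0,0]],[[0,0,0],[0,0,0]],[[0,0,0],[0,0,0]],[[0,0,0],[0,0,0]]]' 0 40
python3 -c "
from h import *
move([.564,.333,.057],1.754)"
```

```text
t: 2.7
tool_pos: [0.5642, 0.3325, 0.0589]
tool_rot: [-0.283, 3.129, 0.0]
contact_force: [0.3, -0.5, 0.4]
opening: 0.0003
grip_force: 0.0
t 2.7 yaw 1.751 tool [0.5642 0.3325 0.0589] q6 -1.33 shift mm [0.1, 0.5, 1.9] [0.0, 0.0, -0.003]
```

The fingers closed onto nothing, so I'll look before doing anything else.

```bash
python3 - <<'E'
from h import *
r=snap('top','t2'); r2=snap('wrist','w2')
a=cv2.resize(r['image'][150:300,60:270],(560,400),interpolation=cv2.INTER_CUBIC)
b=cv2.resize(r2['image'][80:400,180:500],(240,240))
c=np.zeros((400,800,3),np.uint8); c[:,:560]=a; c[:240,560:]=b; cv2.imwrite('pics/c2.png',c)
E
```

```text
(no output)
```

View pics/c2.png

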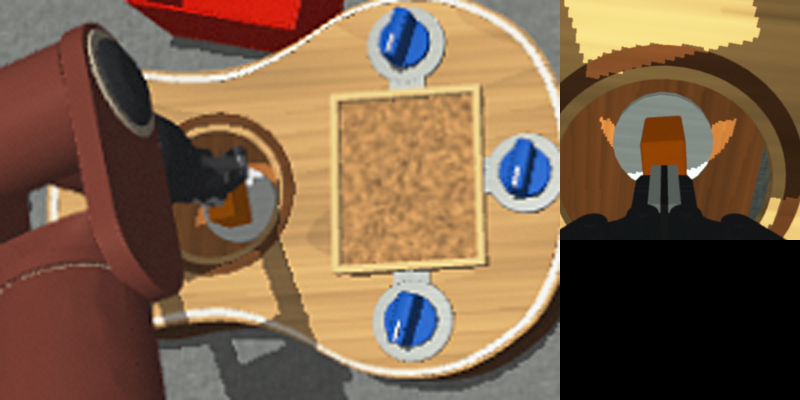

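```bash
python3 - <<'E'
from h import *
r=snap('wrist','w3'); im=r['image'].copy()
c=[(.5821,.3497),(.5866,.3255),(.5457,.3176),(.5412,.3392)]
for z,col in((.089,(0,255,0)),(.045,(255,0,255))):
    q=w2p(r,[(*p,z) for p in c]); print(z,q.round().tolist())
    cv2.polylines(im,[q.round().astype(int)],True,col,1)
print(w2p(r,[r['obs']['tool_pos']]))
a=cv2.resize(im[200:440,180:480],(750,600),interpolation=cv2.INTER_CUBIC)
cv2.imwrite('pics/w3c.png',a)
E
```

```text
0.089 [[349.0, 361.0], [290.0, 361.0], [286.0, 269.0], [343.0, 268.0]]
0.045 [[343.0, 310.0], [295.0, 311.0], [293.0, 234.0], [338.0, 233.0]]
[[316.09720018 285.08232412]]
```

View pics/w3c.png

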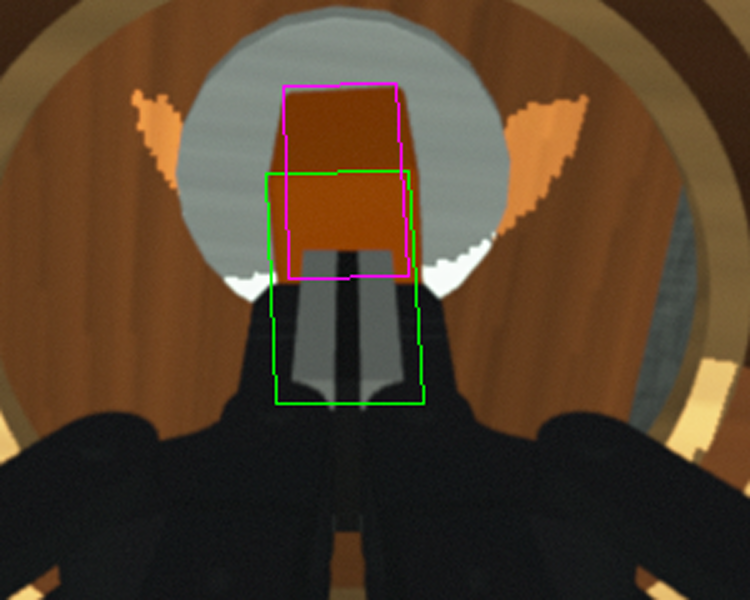

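The block hasn't moved: its projected outline still fits. In the image, though, the fingertips work out about 36 mm behind the nominal TCP (tip at about z 0.095), so they closed just above it. I'll reopen, go lower in small steps and watch the force.

```bash
python3 -m jog '[[[0,0,0],[0,0,0]],[[0,0,0],[0,0,0]],[[0,0,0],[0,0,0]],[[0,0,0],[0,0,0]],[[0,0,0],[0,0,0]]]' 0.55
python3 -m jog '[[[0,0,0.004],[0,0,0]],[[0,0,0.008],[0,0,0]],[[0,0,0.012],[0,0,0]],[[0,0,0.012],[0,0,0]]]'
python3 -m jog '[[[0,0,0],[0,0,0]],[[0,0,0],[0,0,0]],[[0,0,0],[0,0,0]],[[0,0,0],[0,0,0]]]' 0.2
```

```text
t: 3.35
tool_pos: [0.5641, 0.3325, 0.0586]
tool_rot: [-0.283, 3.129, -0.0]
contact_force: [-0.7, 1.0, -1.4]
opening: 0.0474
grip_force: 0.0
t: 3.75
tool_pos: [0.5633, 0.3322, 0.0453]
tool_rot: [0.282, -3.127, 0.001]
contact_force: [-0.3, 0.0, 0.1]
opening: 0.0475
grip_force: 0.0
t: 4.15
tool_pos: [0.5643, 0.3326, 0.0468]
tool_rot: [-0.283, 3.128, 0.0]
contact_force: [0.6, 0.1, 0.4]
opening: 0.0224
grip_force: 39.4
```

Gripped, but with only a few millimetres of overlap, which also confirms the finger offset. I'll reopen and go 12 mm deeper.

```bash
python3 -m jog '[[[0,0,0],[0,0,0]],[[0,0,0],[0,0,0]],[[0,0,0],[0,0,0]]]' 0.5
python3 -m jog '[[[0,0,0.004],[0,0,0]],[[0,0,0.008],[0,0,0]],[[0,0,0.012],[0,0,0]],[[0,0,0.012],[0,0,0]]]'
python3 -m jog '[[[0,0,0],[0,0,0]],[[0,0,0],[0,0,0]],[[0,0,0],[0,0,0]],[[0,0,0],[0,0,0]]]' 0.15 40
```

```text
t: 4.45
tool_pos: [0.5641, 0.3325, 0.0467]
tool_rot: [-0.283, 3.129, 0.0]
contact_force: [0.2, -0.0, -1.2]
opening: 0.0428
grip_force: 0.0
t: 4.85
tool_pos: [0.5633, 0.3322, 0.0333]
tool_rot: [0.282, -3.127, 0.001]
contact_force: [-0.2, 1.1, 0.3]
opening: 0.0429
grip_force: 0.0
t: 5.25
tool_pos: [0.5641, 0.3325, 0.0346]
tool_rot: [-0.283, 3.129, 0.0]
contact_force: [0.4, 0.2, -0.5]
opening: 0.0232
grip_force: 40.4
```

Firm grip at 23 mm. Lifting.

```bash
python3 -m jog '[[[0,0,-0.015],[0,0,0]],[[0,0,-0.040],[0,0,0]],[[0,0,-0.075],[0,0,0]],[[0,0,-0.115],[0,0,0]],[[0,0,-0.155],[0,0,0]]]'
python3 - <<'E'
from h import *
r=snap('wrist','w4'); import pickle; pickle.dump(r,open('w4.pkl','wb'))
a=cv2.resize(r['image'][0:440],(698,480)); cv2.imwrite('pics/w4c.png',a)
move([.419,-.1585,.19],1.57)
E
```

```text
t: 5.75
tool_pos: [0.5638, 0.3324, 0.192]
tool_rot: [-0.283, 3.129, 0.0]
contact_force: [0.6, -0.2, -1.4]
opening: 0.0231
grip_force: 40.3
t 5.8 yaw 1.751 tool [0.5676 0.3342 0.2017] q6 -1.33 shift mm [234.7, -458.1, 7.0] [0.005, 0.013, 0.181]
```

View pics/w4c.png

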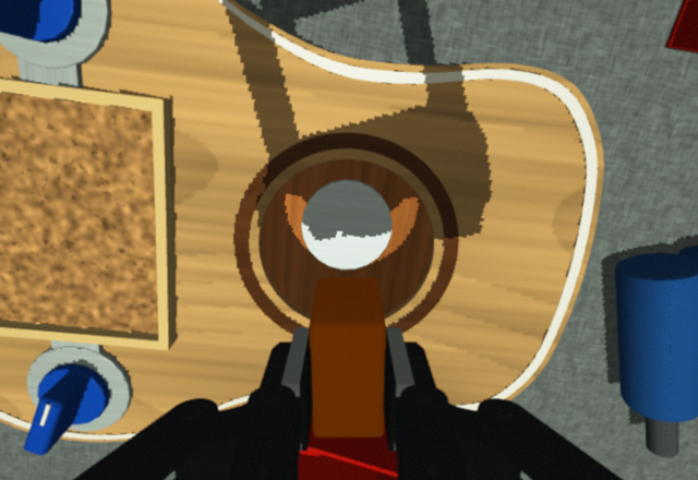

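The block is held upright and clear of the hole. Carrying it to the pad.

```bash
python3 -m jog '[[[0.015,-0.030,0],[0,0,0]],[[0.035,-0.068,0],[0,0,0]],[[0.055,-0.107,0],[0,0,0]],[[0.075,-0.146,0],[0,0,0]],[[0.095,-0.185,0],[0,0,0]]]'
python3 -m jog '[[[0.020,-0.039,0],[0,0,0]],[[0.040,-0.078,0],[0,0,0]],[[0.060,-0.117,0],[0,0,0]],[[0.080,-0.156,0],[0,0,0]],[[0.100,-0.195,0],[0,0,0]]]'
python3 -c "
from h import *
move([.419,-.1585,.03],1.751)"
```

```text
t: 6.3
tool_pos: [0.5032, 0.1321, 0.1906]
tool_rot: [-0.284, 3.127, -0.0]
contact_force: [-0.1, 0.2, -1.0]
opening: 0.0231
grip_force: 40.3
t: 6.8
tool_pos: [0.4397, -0.0778, 0.1907]
tool_rot: [-0.283, 3.127, -0.001]
contact_force: [0.8, 0.1, -1.5]
opening: 0.0235
grip_force: 40.3
t 6.8 yaw 1.751 tool [ 0.4397 -0.0778  0.1907] q6 -2.09 shift mm [35.2, -75.5, 160.7] [-0.001, 0.002, 0.0]
```

```bash
python3 -m jog '[[[0.015,-0.032,0.010],[0,0,0]],[[0.030,-0.062,0.030],[0,0,0]],[[0.036,-0.075,0.060],[0,0,0]],[[0.036,-0.075,0.090],[0,0,0]],[[0.036,-0.075,0.120],[0,0,0]]]'
python3 -m jog '[[[0,0,0.020],[0,0,0]],[[0,0,0.030],[0,0,0]],[[0,0,0.035],[0,0,0]],[[0,0,0.035],[0,0,0]]]'
python3 -c "
from h import *
move([.419,-.1585,-.0044],1.751)"
```

```text
t: 7.3
tool_pos: [0.4185, -0.1574, 0.0697]
tool_rot: [-0.28, 3.127, -0.002]
contact_force: [0.3, -0.5, -2.8]
opening: 0.0228
grip_force: 40.3
t: 7.7
tool_pos: [0.4187, -0.1566, 0.0351]
tool_rot: [-0.283, 3.128, -0.001]
contact_force: [0.0, -0.0, -1.0]
opening: 0.0232
grip_force: 40.3
t 7.7 yaw 1.751 tool [ 0.4187 -0.1566  0.0351] q6 -2.28 shift mm [0.0, -1.9, 39.5] [-0.0, 0.0, 0.0]
```

```bash
python3 -m jog '[[[0,-0.002,0.010],[0,0,0]],[[0,-0.002,0.020],[0,0,0]],[[0,-0.002,0.028],[0,0,0]],[[0,-0.002,0.034],[0,0,0]],[[0,-0.002,0.034],[0,0,0]]]'
python3 -m jog '[[[0,0,0.002],[0,0,0]],[[0,0,0.004],[0,0,0]],[[0,0,0.004],[0,0,0]]]'
```

```text
t: 8.2
tool_pos: [0.4177, -0.1579, -0.0008]
tool_rot: [0.282, -3.127, -0.002]
contact_force: [-0.1, 0.1, -1.4]
opening: 0.0231
grip_force: 40.3
t: 8.5
tool_pos: [0.4188, -0.1585, -0.0034]
tool_rot: [0.283, -3.129, 0.0]
contact_force: [0.1, -0.6, -0.9]
opening: 0.0233
grip_force: 40.3
```

```bash
python3 -m jog '[[[0,0,0.001],[0,0,0]],[[0,0,0.001],[0,0,0]]]'
python3 -m jog '[[[0,0,0.001],[0,0,0]],[[0,0,0.001],[0,0,0]]]'
python3 -m jog '[[[0,0,0],[0,0,0]],[[0,0,0],[0,0,0]],[[0,0,0],[0,0,0]],[[0,0,0],[0,0,0]]]' 0.5
python3 -m jog '[[[0,0,-0.005],[0,0,0]],[[0,0,-0.025],[0,0,0]],[[0,0,-0.070],[0,0,0]],[[0,0,-0.115],[0,0,0]],[[0,0,-0.150],[0,0,0]]]'
python3 - <<'E'
from h import *
import pickle
r=snap('top','t5'); pickle.dump(r,open('t5.pkl','wb')); s=snap('wrist','w5'); pickle.dump(s,open('w5.pkl','wb'))
a=cv2.resize(r['image'][180:320,325:435],None,fx=3.4,fy=3.4,interpolation=cv2.INTER_CUBIC)
b=cv2.resize(s['image'],(420,315)); c=np.zeros((476,800,3),np.uint8); c[:,:374]=a; c[:315,380:]=b; cv2.imwrite('pics/c5.png',c)
E
```

```text
t: 8.7
tool_pos: [0.4188, -0.1585, -0.0043]
tool_rot: [-0.283, 3.129, -0.0]
contact_force: [-0.5, -0.9, 0.3]
opening: 0.0233
grip_force: 40.3
t: 8.9
tool_pos: [0.419, -0.1586, -0.0044]
tool_rot: [0.283, -3.129, -0.0]
contact_force: [-1.3, 1.4, 4.3]
opening: 0.0231
grip_force: 41.0
t: 9.3
tool_pos: [0.4187, -0.1585, -0.0055]
tool_rot: [-0.283, 3.129, -0.0]
contact_force: [0.2, -0.1, 0.1]
opening: 0.0425
grip_force: 0.0
t: 9.8
tool_pos: [0.4194, -0.1588, 0.1479]
tool_rot: [-0.283, 3.126, -0.003]
contact_force: [0.7, -0.9, 0.8]
opening: 0.0428
grip_force: 0.0
```

View pics/c5.png

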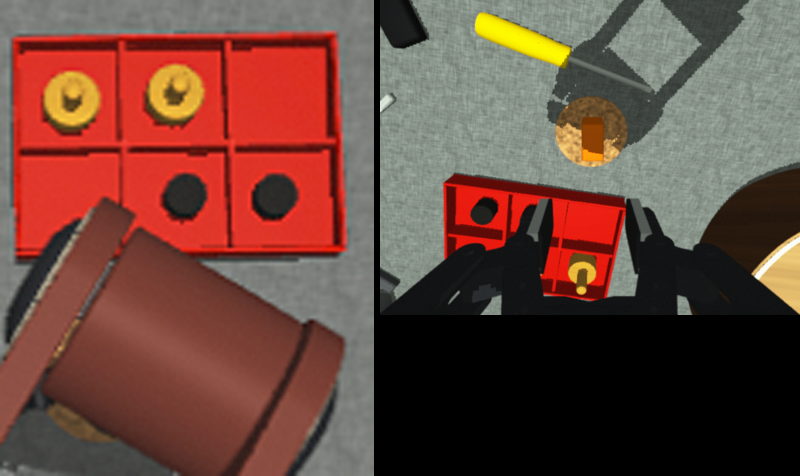

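The spacer stands centred on the pad, with bench contact at exactly the expected height. Next is the first weight (stem about (71,88) in the crop, not moved); I'll check for the second after placing it.

```bash
python3 -m jog '[[[-0.045,-0.003,0],[0,0,0]],[[-0.090,-0.006,0],[0,0,0]],[[-0.135,-0.008,0],[0,0,0]],[[-0.175,-0.010,0],[0,0,0]],[[-0.196,-0.0115,0.005],[0,0,0]]]'
python3 -m jog '[[[0,0,0],[0,0,0]],[[0,0,0],[0,0,0]]]' 0.55
python3 - <<'E'
from h import *
import pickle
r=pickle.load(open('t5.pkl','rb'))
# stem / base top by colour in top view
hsv=cv2.cvtColor(r['image'],cv2.COLOR_BGR2HSV); m=cv2.inRange(hsv,(18,120,90),(35,255,255))
n,l,st,c=cv2.connectedComponentsWithStats(m)
for i in range(1,n):
    if st[i,4]>40 and 325<c[i][0]<435 and 180<c[i][1]<260: print(c[i],st[i],p2w(r,[c[i]],.034))
move([.614,-.135,0],1.751)
s=snap('wrist','w6'); pickle.dump(s,open('w6.pkl','wb')); print(w2p(s,[(.614,-.135,.058),(.614,-.135,.028),(.6195,-.207,.058)]).round())
E
```

```text
t: 10.4
tool_pos: [0.6162, -0.134, 0.1392]
tool_rot: [-0.285, 3.128, -0.0]
contact_force: [-0.2, 0.1, -0.7]
opening: 0.0424
grip_force: 0.0
t: 10.6
tool_pos: [0.6127, -0.1344, 0.1383]
tool_rot: [0.283, -3.126, -0.001]
contact_force: [-0.0, 0.6, -0.3]
opening: 0.0469
grip_force: 0.0
[376.01470588 207.08823529] [368 199  17  17 204] [[ 0.61644245 -0.20734065  0.034     ]]
[345.55665025 209.10837438] [338 201  16  17 203] [[ 0.61075082 -0.13514691  0.034     ]]
t 10.6 yaw 1.751 tool [ 0.6127 -0.1344  0.1383] q6 -2.09 shift mm [-1.5, -1.0, 138.3] [0.001, -0.002, 0.0]
[[315. 235.]
 [316. 223.]
 [205. 224.]]
```

View pics/w6.png

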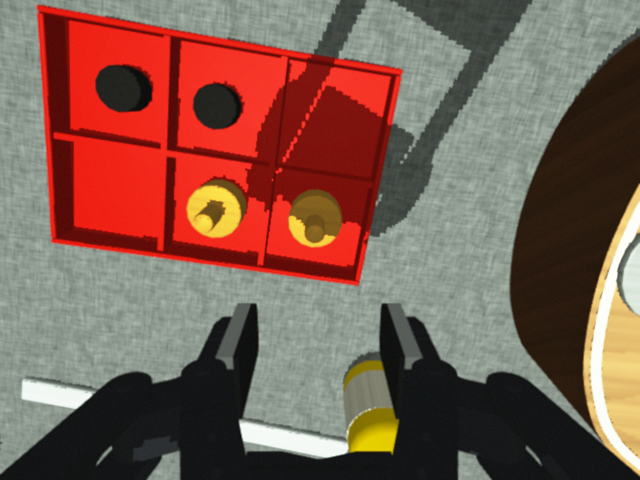

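Weight stems appear at (314,232) and (203,222), within about 2 mm of the prediction. Descending on the first.

```bash
python3 -m jog '[[[0.001,-0.001,0.040],[0,0,0]],[[0.001,-0.001,0.080],[0,0,0]],[[0.001,-0.001,0.110],[0,0,0]],[[0.001,-0.001,0.130],[0,0,0]],[[0.001,-0.001,0.137],[0,0,0]]]'
python3 -m jog '[[[0,0,0],[0,0,0]],[[0,0,0],[0,0,0]],[[0,0,0],[0,0,0]],[[0,0,0],[0,0,0]],[[0,0,0],[0,0,0]]]' 0.05 50
```

```text
t: 11.15
tool_pos: [0.6096, -0.1354, -0.0001]
tool_rot: [0.281, -3.124, -0.003]
contact_force: [0.0, 0.1, 1.0]
opening: 0.0468
grip_force: 0.0
t: 11.65
tool_pos: [0.6141, -0.1365, 0.0047]
tool_rot: [-0.283, 3.126, -0.003]
contact_force: [-1.3, -1.2, 5.8]
opening: 0.0118
grip_force: 49.4
```

```bash
python3 -m jog '[[[0,0,-0.015],[0,0,0]],[[0,0,-0.050],[0,0,0]],[[0,0,-0.095],[0,0,0]],[[0,0,-0.140],[0,0,0]],[[0,0,-0.180],[0,0,0]]]'
python3 -c "
from h import *
move([.605,.164,.18],1.751)"
```

```text
t: 12.15
tool_pos: [0.6126, -0.1354, 0.1851]
tool_rot: [-0.283, 3.128, 0.0]
contact_force: [2.0, -0.5, -2.3]
opening: 0.0119
grip_force: 49.1
t 12.15 yaw 1.751 tool [ 0.6126 -0.1354  0.1851] q6 -2.09 shift mm [-46.2, 296.0, 5.1] [0.0, 0.001, 0.0]
```

```bash
python3 -m jog '[[[-0.006,0.040,0],[0,0,0]],[[-0.012,0.085,0],[0,0,0]],[[-0.019,0.130,0],[0,0,0]],[[-0.026,0.175,0],[0,0,0]],[[-0.033,0.220,0],[0,0,0]]]'
python3 -m jog '[[[-0.006,0.035,0],[0,0,0]],[[-0.012,0.070,0],[0,0,0]],[[-0.013,0.076,0.005],[0,0,0]],[[-0.013,0.076,0.010],[0,0,0]],[[-0.013,0.076,0.010],[0,0,0]]]'
python3 -c "
from h import *
move([.605,.164,.1075],1.751)
r=snap('wrist','w7')"
```

```text
t: 12.65
tool_pos: [0.605, 0.0885, 0.1826]
tool_rot: [0.283, -3.128, -0.001]
contact_force: [1.1, 0.2, -2.1]
opening: 0.0118
grip_force: 49.3
t: 13.15
tool_pos: [0.604, 0.1628, 0.171]
tool_rot: [0.282, -3.126, 0.001]
contact_force: [0.6, 0.1, -2.8]
opening: 0.0118
grip_force: 49.3
t 13.15 yaw 1.751 tool [0.604  0.1628 0.171 ] q6 -1.61 shift mm [-1.3, 1.0, 63.5] [-0.0, -0.003, -0.0]
```

View pics/w7.png

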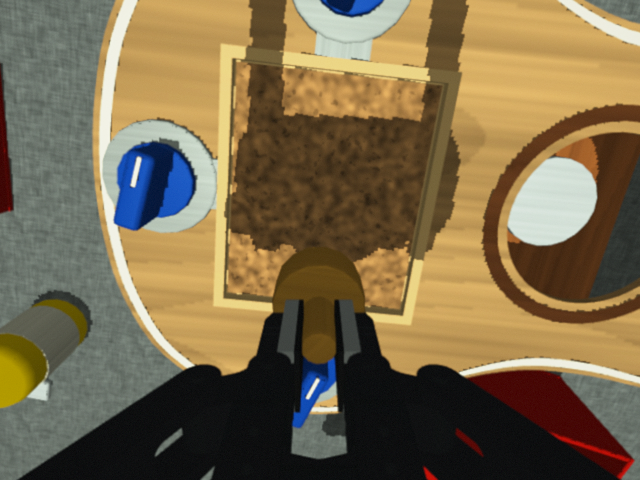

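The weight hangs upright at (318,300). Lowering it into the tray, feeling for the floor.

```bash
python3 -m jog '[[[-0.001,0.001,0.015],[0,0,0]],[[-0.001,0.001,0.035],[0,0,0]],[[-0.001,0.001,0.050],[0,0,0]],[[-0.001,0.001,0.056],[0,0,0]],[[-0.001,0.001,0.057],[0,0,0]]]'
python3 -m jog '[[[0,0,0.0015],[0,0,0]],[[0,0,0.003],[0,0,0]],[[0,0,0.003],[0,0,0]]]'
python3 -m jog '[[[0,0,0.001],[0,0,0]],[[0,0,0.002],[0,0,0]],[[0,0,0.002],[0,0,0]]]'
```

```text
t: 13.7
tool_pos: [0.6049, 0.1643, 0.1138]
tool_rot: [0.281, -3.126, 0.0]
contact_force: [-0.5, -0.1, -2.6]
opening: 0.0117
grip_force: 49.3
t: 14.0
tool_pos: [0.6063, 0.1649, 0.1133]
tool_rot: [-0.283, 3.128, 0.0]
contact_force: [-0.1, -0.9, -2.0]
opening: 0.0119
grip_force: 49.3
t: 14.3
tool_pos: [0.6058, 0.1648, 0.1105]
tool_rot: [0.283, -3.129, 0.0]
contact_force: [0.1, 0.2, -2.5]
opening: 0.012
grip_force: 49.3
```

```bash
python3 -m jog '[[[0,0,0.001],[0,0,0]],[[0,0,0.002],[0,0,0]],[[0,0,0.002],[0,0,0]]]'
python3 -m jog '[[[0,0,0.001],[0,0,0]],[[0,0,0.0015],[0,0,0]],[[0,0,0.0015],[0,0,0]]]'
```

```text
t: 14.6
tool_pos: [0.6057, 0.1648, 0.1083]
tool_rot: [0.283, -3.128, 0.0]
contact_force: [-0.5, 0.6, -2.9]
opening: 0.0117
grip_force: 49.3
t: 14.9
tool_pos: [0.6058, 0.1648, 0.107]
tool_rot: [0.283, -3.129, 0.0]
contact_force: [0.7, 0.1, -2.8]
opening: 0.0116
grip_force: 49.3
```

```bash
python3 -m jog '[[[0,0,0.001],[0,0,0]],[[0,0,0.0015],[0,0,0]],[[0,0,0.0015],[0,0,0]]]'
python3 -m jog '[[[0,0,0.001],[0,0,0]],[[0,0,0.0015],[0,0,0]],[[0,0,0.0015],[0,0,0]]]'
```

```text
t: 15.2
tool_pos: [0.6061, 0.1649, 0.1068]
tool_rot: [-0.283, 3.128, 0.0]
contact_force: [-3.3, 0.2, 4.8]
opening: 0.0115
grip_force: 49.9
t: 15.5
tool_pos: [0.6065, 0.1649, 0.1068]
tool_rot: [-0.283, 3.127, -0.0]
contact_force: [-5.8, -0.4, 9.6]
opening: 0.012
grip_force: 50.5
```

Seated at 9.6 N. Release, rise, and go back for the second weight.

```bash
python3 -m jog '[[[0,0,-0.001],[0,0,0]],[[0,0,-0.001],[0,0,0]],[[0,0,-0.001],[0,0,0]],[[0,0,-0.001],[0,0,0]],[[0,0,-0.001],[0,0,0]]]' 0.5
python3 -m jog '[[[0,0,-0.010],[0,0,0]],[[0,0,-0.040],[0,0,0]],[[0.005,-0.020,-0.070],[0,0,0]],[[0.010,-0.060,-0.080],[0,0,0]],[[0.015,-0.105,-0.080],[0,0,0]]]'
python3 - <<'E'
from h import *
r=snap('top','t8')
hsv=cv2.cvtColor(r['image'],cv2.COLOR_BGR2HSV); m=cv2.inRange(hsv,(18,120,90),(35,255,255))
n,l,st,c=cv2.connectedComponentsWithStats(m)
for i in range(1,n):
    if st[i,4]>40 and 325<c[i][0]<435 and 180<c[i][1]<260: print(c[i],st[i],p2w(r,[c[i]],.034))
move([.6180,-.208,.14],1.751)
E
```

```text
t: 16.0
tool_pos: [0.6057, 0.1648, 0.1047]
tool_rot: [0.283, -3.128, 0.0]
contact_force: [-0.0, 0.0, 0.0]
opening: 0.0427
grip_force: 0.0
t: 16.5
tool_pos: [0.6118, 0.0586, 0.1897]
tool_rot: [-0.286, 3.122, -0.001]
contact_force: [0.1, -0.1, -0.1]
opening: 0.0429
grip_force: 0.0
[375.88425926 207.23148148] [368 199  17  17 216] [[ 0.61609226 -0.20702918  0.034     ]]
t 16.55 yaw 1.747 tool [0.6116 0.0514 0.1881] q6 -1.78 shift mm [39.4, -256.2, 49.5] [-0.006, 0.004, -0.004]
```

```bash
python3 -m jog '[[[0.007,-0.045,0],[0,0,0]],[[0.014,-0.090,0],[0,0,0]],[[0.021,-0.135,0],[0,0,0]],[[0.028,-0.180,0],[0,0,0]],[[0.035,-0.225,0.010],[0,0,0]]]' 0.55
python3 -m jog '[[[0.004,-0.025,0.020],[0,0,0]],[[0.004,-0.025,0.040],[0,0,0]],[[0.004,-0.025,0.040],[0,0,0]]]'
python3 -c "
from h import *
r=snap('wrist','w9'); move([.6172,-.2075,.003],1.751); print(w2p(r,[(.6172,-.2075,.058),(.6172,-.2075,.028)]).round())
hsv=cv2.cvtColor(r['image'],cv2.COLOR_BGR2HSV); m=cv2.inRange(hsv,(18,100,60),(35,255,255)); n,l,st,c=cv2.connectedComponentsWithStats(m)
print([(c[i].round(),st[i]) for i in range(1,n) if st[i,4]>200])"
```

```text
t: 17.05
tool_pos: [0.6169, -0.171, 0.1777]
tool_rot: [-0.282, 3.125, -0.003]
contact_force: [0.1, -0.4, -0.1]
opening: 0.0466
grip_force: 0.0
t: 17.35
tool_pos: [0.6141, -0.1942, 0.1317]
tool_rot: [0.279, -3.124, -0.005]
contact_force: [-1.1, 0.7, -1.2]
opening: 0.047
grip_force: 0.0
t 17.4 yaw 1.75 tool [ 0.6152 -0.1939  0.1337] q6 -2.17 shift mm [0.2, -14.0, 130.7] [0.002, -0.003, -0.001]
[[295. 238.]
 [297. 225.]]
[(array([295., 224.]), array([ 268,  195,   54,   58, 2435], dtype=int32)), (array([470., 467.]), array([457, 450,  35,  30, 724], dtype=int32))]
```

View pics/w9.png

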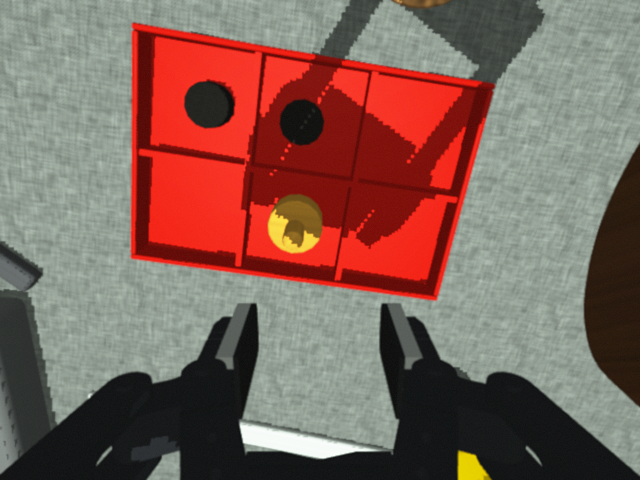

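The remaining weight's stem top is at (293,233), so about 2 mm nearer the robot than I estimated.

```bash
python3 -m jog '[[[0.002,-0.014,0.030],[0,0,0]],[[0.002,-0.0145,0.070],[0,0,0]],[[0.002,-0.0145,0.105],[0,0,0]],[[0.002,-0.0145,0.122],[0,0,0]],[[0.002,-0.0145,0.128],[0,0,0]]]'
python3 -m jog '[[[0,0,0],[0,0,0]],[[0,0,0],[0,0,0]],[[0,0,0],[0,0,0]],[[0,0,0],[0,0,0]],[[0,0,0],[0,0,0]]]' 0.05 50
python3 -m jog '[[[0,0,-0.015],[0,0,0]],[[0,0,-0.050],[0,0,0]],[[0,0,-0.095],[0,0,0]],[[0,0,-0.140],[0,0,0]],[[0,0,-0.175],[0,0,0]]]'
python3 -c "
from h import *
move([.545,.159,.18],1.751)"
```

```text
t: 17.9
tool_pos: [0.6164, -0.2077, 0.006]
tool_rot: [0.284, -3.127, -0.002]
contact_force: [-0.6, 0.3, -0.0]
opening: 0.0468
grip_force: 0.0
t: 18.4
tool_pos: [0.6189, -0.2098, 0.0099]
tool_rot: [-0.282, 3.125, -0.004]
contact_force: [0.5, -0.9, 6.4]
opening: 0.0112
grip_force: 49.1
t: 18.9
tool_pos: [0.6171, -0.2087, 0.1856]
tool_rot: [-0.283, 3.127, -0.001]
contact_force: [0.8, 0.1, -2.1]
opening: 0.0113
grip_force: 49.0
t 18.9 yaw 1.751 tool [ 0.6171 -0.2087  0.1856] q6 -2.19 shift mm [5.0, 374.7, 5.2] [-0.001, 0.002, 0.0]
```

```bash
python3 -m jog '[[[0,0.040,0],[0,0,0]],[[0.001,0.085,0],[0,0,0]],[[0.002,0.130,0],[0,0,0]],[[0.003,0.175,0],[0,0,0]],[[0.003,0.220,0],[0,0,0]]]'
python3 -m jog '[[[0.001,0.045,0],[0,0,0]],[[0.001,0.090,0],[0,0,0]],[[0.002,0.130,0],[0,0,0]],[[0.002,0.154,0],[0,0,0]],[[0.002,0.154,0],[0,0,0]]]'
python3 -m jog '[[[0,0,0.010],[0,0,0]],[[0,0,0.030],[0,0,0]],[[0,0,0.050],[0,0,0]],[[0,0,0.058],[0,0,0]],[[0,0,0.058],[0,0,0]]]'
python3 -c "
from h import *
move([.545,.159,.112],1.751)"
```

```text
t: 19.4
tool_pos: [0.5731, 0.0088, 0.1821]
tool_rot: [0.282, -3.128, -0.001]
contact_force: [0.7, 0.6, -2.0]
opening: 0.0115
grip_force: 49.2
t: 19.9
tool_pos: [0.5434, 0.1611, 0.1821]
tool_rot: [0.289, -3.127, -0.001]
contact_force: [0.1, -0.7, -2.3]
opening: 0.0114
grip_force: 49.2
t: 20.4
tool_pos: [0.5436, 0.157, 0.1218]
tool_rot: [0.28, -3.125, 0.001]
contact_force: [-0.4, -0.2, -2.6]
opening: 0.0112
grip_force: 49.2
t 20.4 yaw 1.75 tool [0.5436 0.157  0.1218] q6 -1.6 shift mm [-1.7, 1.7, 9.8] [-0.0, -0.004, -0.001]
```

```bash
python3 -m jog '[[[0,0,0.003],[0,0,0]],[[0,0,0.006],[0,0,0]],[[0,0,0.008],[0,0,0]],[[0,0,0.010],[0,0,0]],[[0,0,0.010],[0,0,0]]]'
python3 -m jog '[[[0,0,0.001],[0,0,0]],[[0,0,0.0015],[0,0,0]],[[0,0,0.0015],[0,0,0]]]'
```

```text
t: 20.9
tool_pos: [0.5449, 0.1583, 0.114]
tool_rot: [0.283, -3.129, 0.0]
contact_force: [1.2, -0.6, -1.7]
opening: 0.0113
grip_force: 49.2
t: 21.2
tool_pos: [0.545, 0.1583, 0.1126]
tool_rot: [0.283, -3.129, 0.0]
contact_force: [0.4, -0.8, -1.9]
opening: 0.0112
grip_force: 49.2
```

```bash
python3 -m jog '[[[0,0,0.001],[0,0,0]],[[0,0,0.0015],[0,0,0]],[[0,0,0.0015],[0,0,0]]]'
python3 -m jog '[[[0,0,0.001],[0,0,0]],[[0,0,0.001],[0,0,0]],[[0,0,0.001],[0,0,0]]]'
```

```text
t: 21.5
tool_pos: [0.5454, 0.1583, 0.1119]
tool_rot: [-0.283, 3.128, 0.0]
contact_force: [-1.8, -0.1, 1.7]
opening: 0.0112
grip_force: 49.7
t: 21.8
tool_pos: [0.5456, 0.1584, 0.1119]
tool_rot: [-0.283, 3.127, -0.0]
contact_force: [-2.6, -1.0, 6.7]
opening: 0.0113
grip_force: 50.2
```

Second weight seated. Release and rise for a view of all three knobs.

```bash
python3 -m jog '[[[0,0,-0.0005],[0,0,0]],[[0,0,-0.001],[0,0,0]],[[0,0,-0.001],[0,0,0]],[[0,0,-0.001],[0,0,0]],[[0,0,-0.001],[0,0,0]]]' 0.5
python3 -m jog '[[[0,0,-0.010],[0,0,0]],[[0,0,-0.040],[0,0,0]],[[-0.005,-0.005,-0.085],[0,0,0]],[[-0.020,-0.010,-0.130],[0,0,0]],[[-0.035,-0.020,-0.165],[0,0,0]]]'
python3 -m jog '[[[0,0,0],[0,0,0]],[[0,0,0],[0,0,0]]]'
python3 - <<'E'
from h import *
import pickle
r=snap('wrist','w10'); pickle.dump(r,open('w10.pkl','wb'))
im=cv2.resize(r['image'],(800,600),interpolation=cv2.INTER_CUBIC); cv2.imwrite('pics/w10b.png',im)
T=np.array([.5748,.1618]); gy=np.array([-.075,.997]); gx=np.array([.997,.075])
K=[T-.118*gx,T+.118*gx,T-.099*gy]; print(np.round(K,4))
print((w2p(r,[(*k,.144) for k in K])*1.25).round().tolist(),(w2p(r,[(*k,.103) for k in K])*1.25).round().tolist()); move([*K[2],.2])
E
```

```text
t: 22.3
tool_pos: [0.5449, 0.1583, 0.1109]
tool_rot: [0.283, -3.129, -0.0]
contact_force: [0.7, 1.1, -1.1]
opening: 0.0426
grip_force: 0.0
t: 22.8
tool_pos: [0.5839, 0.1453, 0.2806]
tool_rot: [-0.284, 3.125, 0.001]
contact_force: [0.4, 0.2, 0.3]
opening: 0.0426
grip_force: 0.0
t: 23.0
tool_pos: [0.5837, 0.1448, 0.2778]
tool_rot: [-0.282, 3.126, 0.0]
contact_force: [-0.0, -0.2, -0.4]
opening: 0.0428
grip_force: 0.0
[[0.4572 0.153 ]
 [0.6924 0.1706]
 [0.5822 0.0631]]
[[452.0, 46.0], [405.0, 421.0], [266.0, 240.0]] [[446.0, 56.0], [404.0, 392.0], [280.0, 227.0]]
t 23.05 yaw 1.751 tool [0.5827 0.1449 0.2758] q6 -1.63 shift mm [15.0, -80.4, 75.8]
```

View pics/w10b.png

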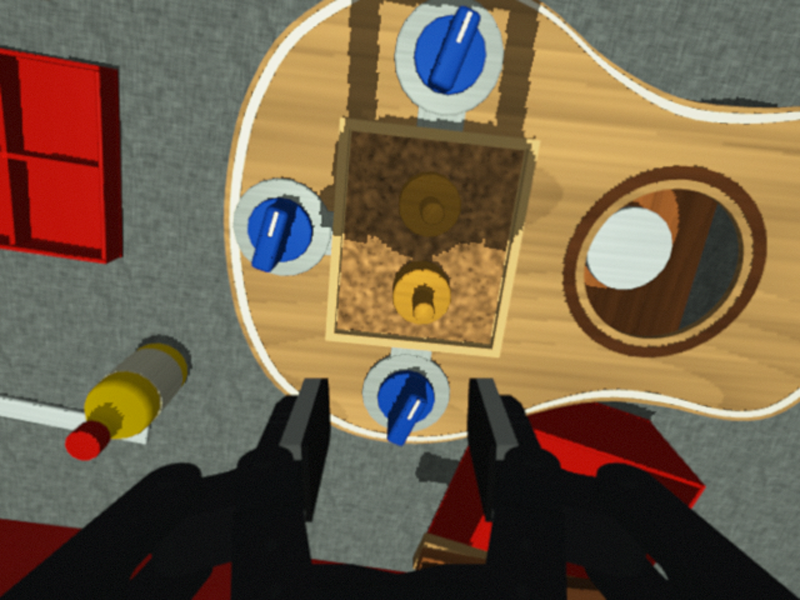

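Both weights stand upright in the tray, at about (424,300) and (430,205). Blue knob discs are at (450,52), (405,395) and (280,230), with white pointer lines along their bars; code will fit those for the bar directions, since I've now viewed 14 pictures.

```bash
cat >> h.py <<'E'
KN=dict(a=(.4572,.1530),b=(.6924,.1706),c=(.5822,.0631))
def knob(r,k,z=.144):
    "white pointer line -> bar yaw; blue blob centre"
    q=w2p(r,[(*KN[k],.13)])[0]; im=r['image'].astype(int); v,u=np.mgrid[:480,:640]
    n=(np.hypot(u-q[0],v-q[1])<38); B,G,Rr=im[...,0],im[...,1],im[...,2]
    blue=n&(B>110)&(B-Rr>70); bl=cv2.morphologyEx(blue.astype(np.uint8),cv2.MORPH_CLOSE,np.ones((7,7)))
    hull=cv2.convexHull(np.c_[u[bl>0],v[bl>0]].astype(np.int32)); m=np.zeros((480,640),np.uint8); cv2.fillConvexPoly(m,hull,1)
    m=cv2.erode(m,np.ones((5,5))); w=(m>0)&(Rr>150)&(abs(B-Rr)<60)
    P=p2w(r,np.c_[u[w],v[w]],z)[:,:2] if w.sum()>5 else np.zeros((2,2)); c=P.mean(0); s,V=np.linalg.svd(P-c,full_matrices=False)[1:]
    print(k,'n',w.sum(),'bar yaw',round(np.arctan2(V[0,1],V[0,0])%np.pi,3),'line ctr',c.round(4),'sd mm',(s/np.sqrt(len(P))*1e3).round(1),'off axis mm',(float((c-KN[k])@V[1])*1e3).__round__(1) if len(V)>1 else '')
    return np.arctan2(V[0,1],V[0,0])%np.pi
E
python3 - <<'E'
import pickle
from h import *
r=pickle.load(open('w10.pkl','rb'))
for k in KN: y=knob(r,k)
move([*KN['c'],.2],y+np.pi/2)
E
```

```text
a n 96 bar yaw 2.91 line ctr [0.4465 0.1571] sd mm [4.4 1.1] off axis mm 1.6
b n 48 bar yaw 2.369 line ctr [0.6833 0.1731] sd mm [6.7 2.6] off axis mm -4.6
c n 67 bar yaw 2.895 line ctr [0.5727 0.0657] sd mm [6.4 2. ] off axis mm 0.2
t 23.05 yaw 1.751 tool [0.5827 0.1449 0.2758] q6 -1.63 shift mm [15.1, -80.4, 75.8] [-0.0, -0.001, 0.427]
```

```bash
python3 - <<'E'
import pickle
from h import *
r=pickle.load(open('w10.pkl','rb'))
for k,e in dict(a=[(468,12),(459,42)],b=[(418,398),(408,418)],c=[(277,211),(271,237)]).items():
    p=p2w(r,np.array(e)/1.25,.144)[:,:2]; d=p[1]-p[0]; y=np.arctan2(d[1],d[0]); n=np.array([-d[1],d[0]])/np.hypot(*d)
    print(k,p.round(4).tolist(),round(y,3),'off axis mm',round(float((p.mean(0)-KN[k])@n)*1e3,1))
E
```

```text
a [[0.4396, 0.1578], [0.4544, 0.1562]] -0.108 off axis mm 2.8
b [[0.6734, 0.176], [0.69, 0.1722]] -0.228 off axis mm 1.0
c [[0.5634, 0.068], [0.5799, 0.066]] -0.119 off axis mm 2.6
```

```bash
python3 -m jog '[[[0.005,-0.025,0.020],[0,0,0.12]],[[0.010,-0.055,0.045],[0,0,0.24]],[[0.015,-0.079,0.075],[0,0,0.36]],[[0.015,-0.079,0.100],[0,0,0.36]],[[0.015,-0.079,0.100],[0,0,0.36]]]' 0.45 30
python3 -c "
from h import *
move([.5828,.0645,.084],1.39)"
```

```text
t: 23.55
tool_pos: [0.5777, 0.0641, 0.1689]
tool_rot: [-0.282, -3.116, 0.001]
contact_force: [-0.4, 0.3, -1.4]
opening: 0.0383
grip_force: 0.0
t 23.55 yaw 1.39 tool [0.5777 0.0641 0.1689] q6 -1.41 shift mm [-6.0, 1.4, 84.9] [-0.002, -0.012, 0.0]
```

```bash
python3 -m jog '[[[-0.004,0.001,0.025],[0,0,0]],[[-0.004,0.001,0.045],[0,0,0]],[[-0.004,0.001,0.055],[0,0,0]],[[-0.004,0.001,0.055],[0,0,0]]]'
python3 -m jog '[[[0,0,0.012],[0,0,0]],[[0,0,0.022],[0,0,0]],[[0,0,0.028],[0,0,0]],[[0,0,0.028],[0,0,0]]]'
python3 -m jog '[[[0,0,0],[0,0,0]],[[0,0,0],[0,0,0]],[[0,0,0],[0,0,0]],[[0,0,0],[0,0,0]],[[0,0,0],[0,0,0]]]' 0.1 30
python3 -c "
from h import *
move([.5828,.0645,.084],1.39)
from station import ctrl; print(ctrl.get_obs()['wrist_torque'])"
```

```text
t: 23.95
tool_pos: [0.5851, 0.0653, 0.1196]
tool_rot: [-0.28, -3.126, 0.0]
contact_force: [0.8, -0.5, -0.3]
opening: 0.0385
grip_force: 0.0
t: 24.35
tool_pos: [0.5857, 0.0648, 0.0918]
tool_rot: [-0.282, -3.127, 0.0]
contact_force: [-0.1, 0.0, 0.2]
opening: 0.0387
grip_force: 0.0
t: 24.85
tool_pos: [0.5865, 0.063, 0.0938]
tool_rot: [0.282, 3.129, -0.005]
contact_force: [-1.5, -5.6, 1.4]
opening: 0.013
grip_force: 33.3
t 24.85 yaw 1.391 tool [0.5865 0.063  0.0938] q6 -1.41 shift mm [3.9, 0.9, 9.8] [-0.003, 0.0, 0.001]
[-0.78177139  0.2575275   0.11767775]
```

```bash
python3 -m jog '[[[0.0015,-0.001,0],[0,0,0]],[[0.003,-0.002,0],[0,0,0]],[[0.003,-0.002,0],[0,0,0.10]],[[0.003,-0.002,0],[0,0,0.20]],[[0.003,-0.002,0],[0,0,0.30]]]'
python3 -c "
from h import *
move([.5828,.063,.09],1.39)
from station import ctrl; print(ctrl.get_obs()['wrist_torque'])"
```

```text
t: 25.35
tool_pos: [0.5863, 0.0621, 0.0939]
tool_rot: [0.751, 3.042, -0.0]
contact_force: [8.0, -5.2, -6.2]
opening: 0.013
grip_force: 32.4
t 25.35 yaw 1.087 tool [0.5863 0.0621 0.0939] q6 -1.11 shift mm [3.6, -0.9, 3.8] [0.001, 0.008, -0.303]
[-0.61228278 -1.54065266  0.0491403 ]
```

```bash
python3 -m jog '[[[0,0,0],[0,0,0.14]],[[0,0,0],[0,0,0.28]],[[0,0,0],[0,0,0.42]],[[0,0,0],[0,0,0.56]],[[0,0,0],[0,0,0.70]]]'
python3 -m jog '[[[0,0,0],[0,0,0.14]],[[0,0,0],[0,0,0.28]],[[0,0,0],[0,0,0.42]],[[0,0,0],[0,0,0.56]],[[0,0,0],[0,0,0.70]]]'
python3 -c "
from h import *
move([.5828,.063,.09])
from station import ctrl; print(ctrl.get_obs()['wrist_torque'])"
```

```text
t: 25.85
tool_pos: [0.5849, 0.0607, 0.0938]
tool_rot: [1.752, 2.6, -0.003]
contact_force: [4.3, -8.7, -2.0]
opening: 0.0133
grip_force: 32.9
t: 26.35
tool_pos: [0.5829, 0.0605, 0.0938]
tool_rot: [2.539, 1.843, -0.007]
contact_force: [-4.8, -8.6, 2.1]
opening: 0.0132
grip_force: 33.6
t 26.35 yaw -0.315 tool [0.5829 0.0605 0.0938] q6 0.3 shift mm [2.4, -0.8, 3.8]
[-1.46867076  0.57364946  0.03952499]
```

```bash
T='from station import ctrl;o=ctrl.get_obs();from h import *;move([.58,.06,.09]);print(o["wrist_torque"][2])'
python3 -m jog '[[[0,0,0],[0,0,0.12]],[[0,0,0],[0,0,0.24]],[[0,0,0],[0,0,0.36]]]' | grep -A0 contact; python3 -c "$T"
python3 -m jog '[[[0,0,0],[0,0,0.08]],[[0,0,0],[0,0,0.16]]]'| grep contact; python3 -c "$T"
```

```text
contact_force: [-7.2, -7.6, 5.2]
t 26.65 yaw -0.674 tool [0.5819 0.0609 0.0937] q6 0.66 shift mm [-1.9, -0.9, 3.7]
0.08901733571206788
contact_force: [-4.0, -1.8, 4.9]
t 26.85 yaw -0.83 tool [0.5818 0.0614 0.0939] q6 0.81 shift mm [-2.3, -0.2, 3.9]
0.7883282086581292
```

```bash
T='from station import ctrl;o=ctrl.get_obs();from h import *;move([.58,.06,.09]);print(o["wrist_torque"][2],o["opening"],o["grip_force"])'
python3 -m jog '[[[0,0,0],[0,0,0.06]],[[0,0,0],[0,0,0.06]]]' | grep contact; python3 -c "$T"
python3 -m jog '[[[0,0,0],[0,0,0.08]],[[0,0,0],[0,0,0.08]],[[0,0,0],[0,0,0.08]]]'| grep contact; python3 -c "$T"
```

```text
contact_force: [-7.1, -5.8, 5.3]
t 27.05 yaw -0.885 tool [0.582  0.0616 0.094 ] q6 0.87 shift mm [-2.5, -0.0, 4.0]
1.6204758213470254 0.013246626740274174 74.67681782087311
contact_force: [-6.6, -6.3, 5.5]
t 27.35 yaw -0.96 tool [0.582  0.0616 0.0941] q6 0.94 shift mm [-2.5, 0.1, 4.1]
2.837718805446113 0.013067163337210448 111.28893863176927
```

The end stop on knob c is clear, with torque climbing to 2.8 N m. Release, rise, and unwind towards knob a.

```bash
python3 -m jog '[[[0,0,0],[0,0,0]],[[0,0,0],[0,0,0]],[[0,0,0],[0,0,0]],[[0,0,0],[0,0,0]]]' 0.45 30
python3 -m jog '[[[0,0,-0.020],[0,0,0]],[[0,0,-0.060],[0,0,0]],[[0,0,-0.100],[0,0,0]],[[0,0,-0.100],[0,0,-0.14]],[[0,0,-0.100],[0,0,-0.28]]]' |head -2
python3 -m jog '[[[0,0,0],[0,0,-0.14]],[[0,0,0],[0,0,-0.28]],[[0,0,0],[0,0,-0.42]],[[0,0,0],[0,0,-0.56]],[[0,0,0],[0,0,-0.70]]]' |head -2
python3 -m jog '[[[0,0,0],[0,0,-0.14]],[[0,0,0],[0,0,-0.28]],[[0,0,0],[0,0,-0.42]],[[0,0,0],[0,0,-0.56]],[[0,0,0],[0,0,-0.70]]]' |head -2
python3 -m jog '[[[0,0,0],[0,0,-0.14]],[[0,0,0],[0,0,-0.28]],[[0,0,0],[0,0,-0.42]],[[0,0,0],[0,0,-0.56]],[[0,0,0],[0,0,-0.62]]]' |head -2
python3 -c "
from h import *
import pickle
r=snap('wrist','w11'); pickle.dump(r,open('w11.pkl','wb'))
knob(r,'a');knob(r,'c'); move([*KN['a'],.19],1.40)"
```

```text
t: 27.75
tool_pos: [0.5834, 0.0635, 0.0933]
tool_rot: [-3.0, -0.93, -0.001]
contact_force: [-0.1, -0.2, 0.1]
opening: 0.0385
grip_force: 0.0
t: 28.25
tool_pos: [0.5846, 0.0634, 0.1958]
t: 28.75
tool_pos: [0.5833, 0.0634, 0.1931]
t: 29.25
tool_pos: [0.5833, 0.0634, 0.1931]
t: 29.75
tool_pos: [0.5833, 0.0634, 0.1931]
a n 0 bar yaw 0.0 line ctr [0. 0.] sd mm [0. 0.] off axis mm -153.0
c n 1 bar yaw 0.0 line ctr [0. 0.] sd mm [0. 0.] off axis mm -63.1
t 29.8 yaw 1.335 tool [0.5833 0.0634 0.1931] q6 -1.35 shift mm [143.6, 57.6, 3.1] [0.0, 0.0, -0.065]
```

```bash
python3 -m jog '[[[0.040,0.016,0],[0,0,-0.06]],[[0.080,0.032,0],[0,0,-0.06]],[[0.120,0.047,0],[0,0,-0.06]],[[0.144,0.056,0],[0,0,-0.06]],[[0.144,0.056,0],[0,0,-0.06]]]'
python3 -m jog '[[[0,0,0.020],[0,0,0]],[[0,0,0.050],[0,0,0]],[[0,0,0.070],[0,0,0]],[[0,0,0.070],[0,0,0]],[[0,0,0.070],[0,0,0]]]'
python3 -c "
from h import *
move([.4565,.1515,.094],1.40)"
```

```text
t: 30.3
tool_pos: [0.4548, 0.1535, 0.1932]
tool_rot: [0.279, 3.129, 0.001]
contact_force: [0.3, 1.3, -0.0]
opening: 0.0384
grip_force: 0.0
t: 30.8
tool_pos: [0.4572, 0.1516, 0.1234]
tool_rot: [-0.284, -3.129, 0.0]
contact_force: [0.2, 0.2, -0.0]
opening: 0.0383
grip_force: 0.0
t 30.8 yaw 1.39 tool [0.4572 0.1516 0.1234] q6 -1.22 shift mm [0.6, -0.2, 29.4] [-0.0, -0.0, -0.01]
```

```bash
T='from station import ctrl;o=ctrl.get_obs();from h import *;move([.4565,.1515,.094]);print(o["wrist_torque"][2],o["opening"],o["grip_force"])'
python3 -m jog '[[[0,0,0.012],[0,0,0]],[[0,0,0.024],[0,0,0]],[[0,0,0.031],[0,0,0]],[[0,0,0.031],[0,0,0]]]'|grep contact
python3 -m jog '[[[0,0,0],[0,0,0]],[[0,0,0],[0,0,0]],[[0,0,0],[0,0,0]],[[0,0,0],[0,0,0]],[[0,0,0],[0,0,0]]]' 0.1 30 |grep contact;python3 -c "$T"
python3 -m jog '[[[0,0,0],[0,0,0.14]],[[0,0,0],[0,0,0.28]],[[0,0,0],[0,0,0.42]],[[0,0,0],[0,0,0.56]],[[0,0,0],[0,0,0.70]]]' |grep contact;python3 -c "$T"
```

```text
contact_force: [0.0, 0.2, -0.6]
contact_force: [-0.4, 6.9, -1.3]
t 31.7 yaw 1.391 tool [0.4569 0.1538 0.0926] q6 -1.22 shift mm [0.0, -2.3, -1.4]
-0.006829613872941924 0.012986721959911945 33.711183071136475
contact_force: [3.0, 11.8, -3.9]
t 32.2 yaw 0.686 tool [0.4575 0.1549 0.0927] q6 -0.52 shift mm [-2.0, -2.9, -1.4]
0.05431245747632565 0.013352507272892894 33.37621718645096
```

```bash
T='from station import ctrl;o=ctrl.get_obs();from h import *;move([.4565,.1515,.094]);print(o["wrist_torque"][2],o["opening"],o["grip_force"])'
python3 -m jog '[[[0.0012,0.001,0],[0,0,0.14]],[[0.0023,0.0019,0],[0,0,0.28]],[[0.0023,0.0019,0],[0,0,0.42]],[[0.0023,0.0019,0],[0,0,0.56]],[[0.0023,0.0019,0],[0,0,0.70]]]' |grep contact;python3 -c "$T"
python3 -m jog '[[[0,0,0],[0,0,0.13]],[[0,0,0],[0,0,0.26]],[[0,0,0],[0,0,0.39]],[[0,0,0],[0,0,0.50]]]' |grep contact;python3 -c "$T"
python3 -m jog '[[[0,0,0],[0,0,0.08]],[[0,0,0],[0,0,0.16]]]' |grep contact;python3 -c "$T"
```

```text
contact_force: [7.2, 2.3, -6.6]
t 32.7 yaw -0.015 tool [0.4587 0.1555 0.0927] q6 0.19 shift mm [-4.0, -2.1, -1.3]
0.08178350969136736 0.013019255923594058 33.14404875040054
contact_force: [10.9, 1.7, -7.9]
t 33.1 yaw -0.514 tool [0.4596 0.1554 0.0927] q6 0.69 shift mm [-4.9, -0.8, -1.4]
0.06894500849019655 0.013447022031553867 32.833493649959564
contact_force: [11.2, 2.2, -9.1]
t 33.3 yaw -0.672 tool [0.4599 0.1552 0.0927] q6 0.84 shift mm [-5.0, -0.3, -1.3]
0.05156984454631672 0.013118229082901044 32.766984701156616
```

```bash
T='from station import ctrl;o=ctrl.get_obs();from h import *;move([.4565,.1515,.094]);print(o["wrist_torque"][2],o["opening"],o["grip_force"])'
python3 -m jog '[[[0,0,0],[0,0,0.06]],[[0,0,0],[0,0,0.12]],[[0,0,0],[0,0,0.12]]]' |grep contact;python3 -c "$T"
python3 -m jog '[[[0,0,0],[0,0,0.06]],[[0,0,0],[0,0,0.10]],[[0,0,0],[0,0,0.10]]]' |grep contact;python3 -c "$T"
python3 -m jog '[[[0,0,0],[0,0,0.06]],[[0,0,0],[0,0,0.06]],[[0,0,0],[0,0,0.06]]]' |grep contact;python3 -c "$T"
```

```text
contact_force: [10.7, 1.3, -8.9]
t 33.6 yaw -0.788 tool [0.4601 0.1551 0.0927] q6 0.96 shift mm [-5.1, 0.1, -1.3]
0.8216931078874199 0.013079620970395124 37.32008457183838
contact_force: [10.9, -0.5, -7.1]
t 33.9 yaw -0.884 tool [0.4599 0.1547 0.0929] q6 1.06 shift mm [-4.6, 0.4, -1.1]
1.8648594704008588 0.013156366858306416 76.45786501234397
contact_force: [9.8, 0.5, -6.5]
t 34.2 yaw -0.94 tool [0.4599 0.1546 0.093 ] q6 1.11 shift mm [-4.6, 0.6, -1.0]
2.9003271695471122 0.013046434352009447 104.72299345303327
```

Knob a is home (2.9 N m at the stop). Release and go to knob b.

```bash
python3 -m jog '[[[0,0,0],[0,0,0]],[[0,0,0],[0,0,0]],[[0,0,0],[0,0,0]],[[0,0,0],[0,0,0]]]' 0.45 30 | tail -3
python3 -m jog '[[[0,0,-0.020],[0,0,0]],[[0,0,-0.060],[0,0,0]],[[0,0,-0.105],[0,0,0]],[[0,0,-0.105],[0,0,-0.14]],[[0,0,-0.105],[0,0,-0.28]]]' |head -2
python3 -m jog '[[[0,0,0],[0,0,-0.14]],[[0,0,0],[0,0,-0.28]],[[0,0,0],[0,0,-0.42]],[[0,0,0],[0,0,-0.56]],[[0,0,0],[0,0,-0.70]]]' |head -2
python3 -m jog '[[[0,0,0],[0,0,-0.14]],[[0,0,0],[0,0,-0.28]],[[0,0,0],[0,0,-0.42]],[[0,0,0],[0,0,-0.56]],[[0,0,0],[0,0,-0.70]]]' |head -2
python3 -m jog '[[[0,0,0],[0,0,-0.14]],[[0,0,0],[0,0,-0.28]],[[0,0,0],[0,0,-0.42]],[[0,0,0],[0,0,-0.56]],[[0,0,0],[0,0,-0.56]]]' |head -2
python3 -c "
from h import *
move([.6945,.172,.19],1.34)"
```

```text
contact_force: [-0.5, -0.3, -1.1]
opening: 0.0386
grip_force: 0.0
t: 35.1
tool_pos: [0.4579, 0.1552, 0.1998]
t: 35.6
tool_pos: [0.4566, 0.1549, 0.1972]
t: 36.1
tool_pos: [0.4566, 0.1549, 0.1972]
t: 36.6
tool_pos: [0.4566, 0.1549, 0.1971]
t 36.6 yaw 1.291 tool [0.4566 0.1549 0.1971] q6 -1.12 shift mm [-223.9, 82.2, 7.1] [0.0, -0.0, -0.049]
```

```bash
python3 -m jog '[[[-0.040,0.015,0],[0,0,-0.05]],[[-0.082,0.030,0],[0,0,-0.05]],[[-0.124,0.046,0],[0,0,-0.05]],[[-0.166,0.061,0],[0,0,-0.05]],[[-0.208,0.076,0],[0,0,-0.05]]]'|head -2
python3 -m jog '[[[-0.015,0.007,0],[0,0,0]],[[-0.015,0.007,0.020],[0,0,0]],[[-0.015,0.007,0.050],[0,0,0]],[[-0.015,0.007,0.070],[0,0,0]],[[-0.015,0.007,0.070],[0,0,0]]]'
python3 -c "
from h import *
move([.6945,.172,.093],1.34)"
```

```text
t: 37.1
tool_pos: [0.6792, 0.1706, 0.1968]
t: 37.6
tool_pos: [0.691, 0.1735, 0.122]
tool_rot: [-0.364, -3.112, 0.003]
contact_force: [0.2, -0.3, -1.3]
opening: 0.0387
grip_force: 0.0
t 37.6 yaw 1.338 tool [0.691  0.1735 0.122 ] q6 -1.2 shift mm [-4.0, -0.5, 29.0] [-0.003, -0.008, -0.002]
```

```bash
T='from station import ctrl;o=ctrl.get_obs();from h import *;move([.6945,.172,.093]);print(o["wrist_torque"][2],o["opening"],o["grip_force"])'
python3 -m jog '[[[-0.002,0,0.012],[0,0,0]],[[-0.002,0,0.024],[0,0,0]],[[-0.002,0,0.031],[0,0,0]],[[-0.002,0,0.031],[0,0,0]]]'|grep contact
python3 -m jog '[[[0,0,0],[0,0,0]],[[0,0,0],[0,0,0]],[[0,0,0],[0,0,0]],[[0,0,0],[0,0,0]],[[0,0,0],[0,0,0]]]' 0.1 30 |grep contact;python3 -c "$T"
python3 -m jog '[[[0,0,0],[0,0,0.14]],[[0,0,0],[0,0,0.28]],[[0,0,0],[0,0,0.42]],[[0,0,0],[0,0,0.56]],[[0,0,0],[0,0,0.70]]]' |grep contact;python3 -c "$T"
```

```text
contact_force: [0.5, -0.4, 0.5]
contact_force: [-2.0, -8.2, 2.0]
t 38.5 yaw 1.34 tool [0.6956 0.1704 0.097 ] q6 -1.2 shift mm [1.4, 1.4, 4.0]
0.061958990512401425 0.013051041694159113 32.40861117839813
contact_force: [-4.8, -10.1, 2.9]
t 39.0 yaw 0.634 tool [0.6951 0.1696 0.097 ] q6 -0.49 shift mm [2.3, 1.0, 4.0]
0.08710162621574918 0.01311141143757791 32.563561499118805
```

```bash
T='from station import ctrl;o=ctrl.get_obs();from h import *;move([.6945,.172,.093]);print(o["wrist_torque"][2],o["opening"],o["grip_force"])'
python3 -m jog '[[[-0.001,-0.0013,0],[0,0,0.14]],[[-0.0018,-0.0026,0],[0,0,0.28]],[[-0.0018,-0.0026,0],[0,0,0.42]],[[-0.0018,-0.0026,0],[0,0,0.56]],[[-0.0018,-0.0026,0],[0,0,0.70]]]' |grep contact;python3 -c "$T"
python3 -m jog '[[[0,0,0],[0,0,0.13]],[[0,0,0],[0,0,0.26]],[[0,0,0],[0,0,0.39]],[[0,0,0],[0,0,0.50]]]' |grep contact;python3 -c "$T"
python3 -m jog '[[[0,0,0],[0,0,0.08]],[[0,0,0],[0,0,0.16]],[[0,0,0],[0,0,0.22]],[[0,0,0],[0,0,0.22]]]' |grep contact;python3 -c "$T"
```

```text
contact_force: [-3.4, -3.8, 1.6]
t 39.5 yaw -0.065 tool [0.6943 0.1692 0.097 ] q6 0.2 shift mm [2.8, 0.1, 4.0]
0.08861882855418009 0.013170617653870398 32.437700629234314
contact_force: [-5.4, -3.4, 3.3]
t 39.9 yaw -0.564 tool [0.6936 0.1693 0.097 ] q6 0.7 shift mm [2.8, -0.6, 4.0]
0.08978939657382425 0.013223517465353716 32.56588876247406
contact_force: [-6.4, -2.4, 3.4]
t 40.3 yaw -0.778 tool [0.6933 0.1695 0.097 ] q6 0.92 shift mm [2.6, -0.9, 4.0]
0.5198210973816167 0.013214619732500654 33.61443758010864
```

```bash
T='from station import ctrl;o=ctrl.get_obs();from h import *;move([.6945,.172,.093]);print(o["wrist_torque"][2],o["opening"],o["grip_force"])'
python3 -m jog '[[[0,0,0],[0,0,0.06]],[[0,0,0],[0,0,0.10]],[[0,0,0],[0,0,0.10]]]' |grep contact;python3 -c "$T"
python3 -m jog '[[[0,0,0],[0,0,0.06]],[[0,0,0],[0,0,0.08]],[[0,0,0],[0,0,0.08]]]' |grep contact;python3 -c "$T"
python3 -m jog '[[[0,0,0],[0,0,0]],[[0,0,0],[0,0,0]],[[0,0,0],[0,0,0]],[[0,0,0],[0,0,0]]]' 0.45 30 | tail -3
python3 -m jog '[[[0,0,-0.020],[0,0,0]],[[0,0,-0.060],[0,0,0]],[[0,0,-0.105],[0,0,0]],[[0,0,-0.150],[0,0,0]],[[0,0,-0.180],[0,0,0]]]'
python3 -c "
from h import *
move([.5,.05,.3],1.34)"
```

```text
contact_force: [-4.3, -1.8, 1.6]
t 40.6 yaw -0.876 tool [0.6938 0.1701 0.0972] q6 1.01 shift mm [1.8, -1.0, 4.2]
1.1571645268682504 0.012946926820212971 63.11129072215408
contact_force: [-4.3, -1.7, 3.5]
t 40.9 yaw -0.952 tool [0.6938 0.17   0.0973] q6 1.09 shift mm [1.7, -1.2, 4.3]
2.271020384910269 0.01298128534919682 94.43539306987077
contact_force: [0.4, 0.1, -0.4]
opening: 0.0386
grip_force: 0.0
t: 41.8
tool_pos: [0.6958, 0.1705, 0.2811]
tool_rot: [2.995, 0.945, 0.008]
contact_force: [1.0, -0.5, 0.5]
opening: 0.0385
grip_force: 0.0
t 41.8 yaw -0.959 tool [0.6958 0.1705 0.2811] q6 1.1 shift mm [-229.4, -13.6, -20.1] [0.0, -0.006, 0.842]
```

All three stops were met at the same absolute yaw (about −0.77), which is consistent. A final numeric check of the weights, spacer and bin follows.

```bash
python3 - <<'E'
from h import *
import pickle
d0=pickle.load(open('d0.pkl','rb'))
def blobs(r,lo,hi,z,amin=30):
    m=cv2.inRange(cv2.cvtColor(r['image'],cv2.COLOR_BGR2HSV),lo,hi); n,l,st,c=cv2.connectedComponentsWithStats(m)
    return [(c[i].round(1).tolist(),int(st[i,4]),st[i,2:4].tolist(),p2w(r,[c[i]],z)[0,:2].round(3).tolist()) for i in range(1,n) if st[i,4]>amin]
s=snap('scene','s12'); t=snap('top','t12')
for nm,r in(('scene',s),('top',t),('top_before',d0['top'])):
    print(nm,'brass',[b for b in blobs(r,(20,150,90),(32,255,255),.125) if b[1]<900]); print('  orange',blobs(r,(8,220,90),(17,255,255),.04))
print(w2p(s,[(.605,.164,.12),(.545,.158,.12),(.419,-.1585,.03)]).round())
for n,r in(('scene',s),('top',t)):
    df=(cv2.absdiff(r['image'],d0[n]['image']).max(2)>60).astype(np.uint8); k,l,st,c=cv2.connectedComponentsWithStats(df)
    print(n,'changed',[(c[i].round().tolist(),int(st[i,4])) for i in range(1,k) if st[i,4]>60])
E
```

```text
scene brass [([209.8, 246.2], 462, [43, 24], [0.428, -0.285]), ([400.5, 308.2], 519, [26, 26], [0.792, -0.087]), ([396.8, 333.3], 75, [25, 11], [0.828, -0.13])]
  orange [([263.6, 245.4], 324, [20, 24], [0.431, -0.161])]
top brass [([313.0, 144.0], 326, [23, 22], [0.739, -0.059]), ([210.3, 204.8], 83, [17, 10], [0.599, 0.165]), ([212.8, 223.0], 56, [15, 7], [0.559, 0.157]), ([393.0, 329.3], 454, [44, 17], [0.337, -0.232])]
  orange []
top_before brass [([313.0, 144.0], 326, [23, 22], [0.739, -0.059]), ([376.1, 207.0], 135, [17, 17], [0.597, -0.197]), ([345.5, 209.2], 140, [16, 17], [0.592, -0.131]), ([393.2, 329.3], 452, [43, 17], [0.337, -0.233])]
  orange [([144.3, 223.9], 270, [18, 22], [0.57, 0.347])]
[[424. 198.]
 [404. 185.]
 [262. 245.]]
scene changed [([484.0, 5.0], 82), ([503.0, 3.0], 139), ([419.0, 17.0], 299), ([482.0, 27.0], 872), ([481.0, 71.0], 4172), ([237.0, 27.0], 94), ([266.0, 61.0], 357), ([183.0, 59.0], 64), ([221.0, 69.0], 142), ([207.0, 70.0], 81), ([191.0, 86.0], 103), ([199.0, 82.0], 64), ([360.0, 101.0], 1915), ([271.0, 93.0], 111), ([352.0, 169.0], 5727), ([194.0, 139.0], 93), ([461.0, 171.0], 253), ([380.0, 207.0], 84), ([392.0, 209.0], 67), ([442.0, 224.0], 376), ([263.0, 245.0], 353), ([324.0, 296.0], 344), ([298.0, 316.0], 365)]
top changed [([159.0, 44.0], 633), ([117.0, 270.0], 22441), ([164.0, 111.0], 214), ([208.0, 205.0], 2968), ([143.0, 225.0], 985), ([375.0, 208.0], 256), ([345.0, 210.0], 258), ([256.0, 214.0], 132), ([212.0, 271.0], 1403), ([354.0, 291.0], 215), ([41.0, 355.0], 371), ([5.0, 371.0], 154), ([50.0, 387.0], 429), ([248.0, 439.0], 105), ([139.0, 466.0], 198), ([161.0, 469.0], 68), ([283.0, 471.0], 129)]
```

One brass blob looks clipped, probably by shadow. I'll back the arm away and recheck before handing in.

```bash
python3 -m jog '[[[0.030,-0.030,-0.010],[0,0,0]],[[0.060,-0.060,-0.020],[0,0,0]],[[0.085,-0.090,-0.020],[0,0,0]],[[0.085,-0.130,-0.020],[0,0,0]],[[0.085,-0.170,-0.020],[0,0,0]]]'|head -2
python3 -m jog '[[[0,-0.045,0],[0,0,0]],[[0,-0.090,0],[0,0,0]],[[0,-0.135,0],[0,0,0]],[[0,-0.180,0],[0,0,0]],[[0,-0.180,0],[0,0,0]]]'|head -2
python3 - <<'E'
from h import *
t=snap('top','t13'); h=cv2.cvtColor(t['image'],cv2.COLOR_BGR2HSV)
m=cv2.inRange(h,(18,170,60),(32,255,255)); n,l,st,c=cv2.connectedComponentsWithStats(m)
for i in range(1,n):
    if st[i,4]>20: print(c[i].round(1),st[i,2:],p2w(t,[c[i]],.133)[0,:2].round(4))
E
```

```text
t: 42.4
tool_pos: [0.666, 0.3595, 0.2936]
t: 42.9
tool_pos: [0.559, 0.5102, 0.2945]
[313. 144.] [ 22  22 325] [ 0.7359 -0.0588]
[210.3 201.7] [ 19  19 260] [0.6042 0.1628]
[211.9 228.9] [ 19  19 271] [0.5444 0.1564]
[393.1 329.4] [ 43  17 439] [ 0.3372 -0.2314]
```

```bash
python3 -c "
from station import ctrl,job
print(ctrl.get_obs()['contact_force'],job.finish_job())"
```

```text
the job is handed in; nothing more can be done
[ 0.75069322 -0.53075082 -0.55936541] None
```

The job is handed in at about 43 s: the spacer stands on the cork pad, all three knobs are turned to their end stops, and both brass weights stand upright in the tray; the feet were left in the bin and I saw no sign of any bystander having moved.

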